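# Transfer microscope objectives from cleaning tray to storage tray in order

## Robot

A 6-joint arm with a two-finger parallel gripper is mounted at the origin on the work surface. World frame = base frame: x ahead of the robot, y to its left, z up, the work surface at z = 0. Lengths are in m, angles in rad, forces in N, time in s.
With the tool pointing down it reaches from about 0.375 to 0.975 m from the base axis. Payload 3.8 kg.
Tool frame: the origin (TCP) lies at the very end of the fingers, on their centre line; the grasp point (between the pads) lies bot.grasp_offset behind it (bot.grasp_offset is the distance from the TCP to the grasp point, in m); y points along the fingers, x is the direction in which the jaws open and shut, and the axes are right-handed (so a half turn about y gives the same grasp; the last joint's range is limited). The gripper opens to 85 mm and grips with 20 to 120 N. Pads are 22 mm wide; open, the fingers measure 114 mm over their backs; the gripper's body (76 mm by 85 mm) begins 54 mm behind the grasp point. The pads swing forward as they close: fully open they stand 13 mm farther back than shut.
Start: joints at [-1.379, 0.264, 1.604, -0, 1.274, -0.037], TCP at [0.153, -0.657, 0.196] pointing down, gripper open.
Joint ranges: [-2.63, 2.63], [-0.94, 2.18], [0.31, 2.57], [-1.31, 4.45], [0, 2.66], [-2.55, 2.55]. Speed limits (rad/s): [2.57, 2.57, 3.14, 3.14, 3.14, 3.14].

## Interface

Orientations are given as a rotation vector (axis times angle).
In Python, from workcell import sensors, read_camera, job, bot gives the robot as it stands.
- The arm moves only by the tool arm_command, never from a script. Its argument "deltas" is a list of rows, each a list of 4 numbers: the shift along the tool's x, y, z in m, then the turn about the tool's y in rad. A call has 1 to 20 rows; each row shifts and turns the commanded pose from where the row before left it, along the tool's axes as they then stand; what a row does not reach is not made up. A row lasts 1/8 s, in which the tool goes at most 62.5 mm and 10.7 degrees, less where a joint would pass 70% of its speed; a pose out of reach is approached as far as the arm can. A call is refused whole if a number of a shift passes 0.0625 or a number of a turn 0.188, either way. A call with a gripper value outside its range is refused whole. "fingers" is the finger opening in m, from 0 to 0.0854, set as the call begins (left out, the last holds). The fingers move at their own pace and stop on an object; "newtons" is the grip in N (left out, the last holds). Time passes only in rows, so rows that do not move let the fingers close. It gives the time, the measured TCP pose, the force and the opening at its end, in the units of the state.
- sensors.read_state(): the state, without advancing time (a new reading comes with each control period).
- read_camera(name): name is "scene" or "top"; returns a dict with "color" (420x560x3 uint8, red, green, blue), "vfov" (degrees; the focal length in pixels is half the picture's height over the tangent of half this angle, whatever the lens; pixels are square), "cx", "cy" (the principal point, pixels), "R" (3x3) and "t" (3): a world point X has camera coordinates R X + t. Camera axes: x right, y down, z forward; pixel columns grow to the right and rows downward; lengths in m; the calibration is good to about 2 mm. A picture is of the moment at which its call begins. There is no depth.
- job.finish_job(): hands the job in, once; it reports no verdict.
The state is a dict: "time": time; "q": joint angles; "joint_vel": joint speeds; "joint_torque": joint torques, N m; "tool_pos": TCP position; "tcp_rot": TCP orientation; "wrist_force": force on the tool from outside, world axes, zero at the start; "torque": the same for the moment, N m; "width": opening from 0.0 (shut) to 1.0 (fully open).
Only numpy, scipy, OpenCV 4.12 (cv2) and the standard library are available. Lean on these libraries where they do the work, as an engineer would, in place of code of your own. Each camera call takes 0.05 s, during which the arm holds its last target.

## Task

Move the four microscope objectives from the long steel cleaning tray into the empty grey storage tray in the same order, so that each can later go back to its own port: the one nearest the cleaning tray's pull handle goes in the place nearest the storage tray's pull handle, and so on along the row. Carry each straight to its own place without putting it down anywhere else or swapping any, and stand each upright in its pocket, thread down as now. Let none topple, and leave the oil bottle in the cleaning tray and the other things on the bench where they are.

Things in the scene. Friction and masses are not known exactly. Their poses are not given: they have to be found in the camera images.
- cleaning_tray: Steel tray, 5 pockets, black bow pull at one end; oil bottle in pocket 5 (x = 140). Fixed. Origin: on the bench under the middle of the 4 objective places, at x = -84, -28, 28, 84 mm (x along the row, away from the pull; place 1 at -84, by the pull). Pockets 52 mm square, floor 6 mm and wall tops 12 mm above the bench, walls 4 mm. Tray 60 mm wide, from x = -114 to 170 mm; pull 26 mm beyond -114.
- storage_tray: Grey plastic tray, 4 empty pockets, black bow pull at one end. Fixed. Origin: on the bench under the middle of the 4 objective places, at x = -84, -28, 28, 84 mm (x along the row, away from the pull; place 1 at -84, by the pull). Pockets 52 mm square, floor 6 mm and wall tops 12 mm above the bench, walls 4 mm. Tray 60 mm wide, from x = -114 to 114 mm; pull 26 mm beyond -114.
- objective_short: Short, wide microscope objective with a plain satin aluminium barrel and a broad flat front lens. Stands thread down, nose up; z up its centre line, origin at the centre of its underside; round. Bottom to top: brass thread 27 mm across (0-6 mm), knurled collar 33.6 across (6-12), plain barrel 33 across (12-38, grip here), then nose. 44 mm high, about 120 g.
- objective_tapered: Objective with a black barrel and a bright steel nose that tapers as a straight cone to 14 mm at the top. Stands thread down, nose up; z up its centre line, origin at the centre of its underside; round. Bottom to top: brass thread 27 mm across (0-6 mm), knurled collar 31 across (6-12), plain barrel 30 across (12-38, grip here), then nose. 54 mm high, about 150 g.
- objective_collared: Objective with a satin aluminium barrel, a wide dark knurled collar at its foot and a stepped bright nose. Stands thread down, nose up; z up its centre line, origin at the centre of its underside; round. Bottom to top: brass thread 27 mm across (0-6 mm), knurled collar 36 across (6-12), plain barrel 29 across (12-38, grip here), then nose. 61 mm high, about 190 g.
- objective_slim: Slim, tall objective with a dark steel barrel and a bright nose in two narrow steps. Stands thread down, nose up; z up its centre line, origin at the centre of its underside; round. Bottom to top: brass thread 27 mm across (0-6 mm), knurled collar 27 across (6-12), plain barrel 26 across (12-38, grip here), then nose. 68 mm high, about 160 g.
- oil_bottle: Small amber immersion-oil bottle with black cap, 26 mm across, 58 mm high, standing in the fifth pocket of the cleaning tray. Origin at the centre of its underside. Not to be moved.
- petri_dish: Clear covered Petri dish, 39 mm across, 12 mm high, on the bench some 12 cm to one side of the cleaning tray's row. Origin at the centre of its underside. Not to be moved.
- slide_mailer: White plastic slide mailer, 83 x 35 x 19 mm, long side along its x axis, lying on the bench some 12 cm to one side of the storage tray's row. Origin at the centre of its underside. Not to be moved.
- air_blower: Black rubber air blower bulb standing nozzle up, 54 mm across, 96 mm high, on the bench beyond the trays. Origin at the centre of its underside. Not to be moved.

How it is judged:
At the end, for the whole second after the job is handed in: Each place of the storage tray holds one objective within 14 mm of its centre along and across the row, on the pocket floor (underside 3 to 10 mm above the bench), upright within 0.1 rad, released, at rest, in the cleaning tray's order (none ever in a place of another number) (((x of objective_short in the frame of storage_tray between -0.098 and -0.07 m and y of objective_short in the frame of storage_tray between -0.014 and 0.014 m) or (x of objective_tapered in the frame of storage_tray between -0.098 and -0.07 m and y of objective_tapered in the frame of storage_tray between -0.014 and 0.014 m) or (x of objective_collared in the frame of storage_tray between -0.098 and -0.07 m and y of objective_collared in the frame of storage_tray between -0.014 and 0.014 m) or (x of objective_slim in the frame of storage_tray between -0.098 and -0.07 m and y of objective_slim in the frame of storage_tray between -0.014 and 0.014 m)) and ((x of objective_short in the frame of storage_tray between -0.042 and -0.014 m and y of objective_short in the frame of storage_tray between -0.014 and 0.014 m) or (x of objective_tapered in the frame of storage_tray between -0.042 and -0.014 m and y of objective_tapered in the frame of storage_tray between -0.014 and 0.014 m) or (x of objective_collared in the frame of storage_tray between -0.042 and -0.014 m and y of objective_collared in the frame of storage_tray between -0.014 and 0.014 m) or (x of objective_slim in the frame of storage_tray between -0.042 and -0.014 m and y of objective_slim in the frame of storage_tray between -0.014 and 0.014 m)) and ((x of objective_short in the frame of storage_tray between 0.014 and 0.042 m and y of objective_short in the frame of storage_tray between -0.014 and 0.014 m) or (x of objective_tapered in the frame of storage_tray between 0.014 and 0.042 m and y of objective_tapered in the frame of storage_tray between -0.014 and 0.014 m) or (x of objective_collared in the frame of storage_tray between 0.014 and 0.042 m and y of objective_collared in the frame of storage_tray between -0.014 and 0.014 m) or (x of objective_slim in the frame of storage_tray between 0.014 and 0.042 m and y of objective_slim in the frame of storage_tray between -0.014 and 0.014 m)) and ((x of objective_short in the frame of storage_tray between 0.07 and 0.098 m and y of objective_short in the frame of storage_tray between -0.014 and 0.014 m) or (x of objective_tapered in the frame of storage_tray between 0.07 and 0.098 m and y of objective_tapered in the frame of storage_tray between -0.014 and 0.014 m) or (x of objective_collared in the frame of storage_tray between 0.07 and 0.098 m and y of objective_collared in the frame of storage_tray between -0.014 and 0.014 m) or (x of objective_slim in the frame of storage_tray between 0.07 and 0.098 m and y of objective_slim in the frame of storage_tray between -0.014 and 0.014 m)) and height (world z) of objective_short between 0.003 and 0.01 m and angle between each of objective_short, objective_tapered, objective_collared, objective_slim's own z axis and vertical below 0.1 rad and linear speed of each of objective_short, objective_tapered, objective_collared, objective_slim below 0.02 m/s and angular speed of each of objective_short, objective_tapered, objective_collared, objective_slim below 0.2 rad/s and height (world z) of objective_tapered between 0.003 and 0.01 m and height (world z) of objective_collared between 0.003 and 0.01 m and height (world z) of objective_slim between 0.003 and 0.01 m); the robot touches nothing.
It fails at once if a place of the storage tray is filled while the place of the same number in the cleaning tray still holds its objective (order mixed up) ((((x of objective_short in the frame of storage_tray between -0.111 and -0.057 m and y of objective_short in the frame of storage_tray between -0.027 and 0.027 m and height (world z) of objective_short below 0.018 m) or (x of objective_tapered in the frame of storage_tray between -0.111 and -0.057 m and y of objective_tapered in the frame of storage_tray between -0.027 and 0.027 m and height (world z) of objective_tapered below 0.018 m) or (x of objective_collared in the frame of storage_tray between -0.111 and -0.057 m and y of objective_collared in the frame of storage_tray between -0.027 and 0.027 m and height (world z) of objective_collared below 0.018 m) or (x of objective_slim in the frame of storage_tray between -0.111 and -0.057 m and y of objective_slim in the frame of storage_tray between -0.027 and 0.027 m and height (world z) of objective_slim below 0.018 m)) and ((x of objective_short in the frame of cleaning_tray between -0.111 and -0.057 m and y of objective_short in the frame of cleaning_tray between -0.027 and 0.027 m and height (world z) of objective_short below 0.018 m) or (x of objective_tapered in the frame of cleaning_tray between -0.111 and -0.057 m and y of objective_tapered in the frame of cleaning_tray between -0.027 and 0.027 m and height (world z) of objective_tapered below 0.018 m) or (x of objective_collared in the frame of cleaning_tray between -0.111 and -0.057 m and y of objective_collared in the frame of cleaning_tray between -0.027 and 0.027 m and height (world z) of objective_collared below 0.018 m) or (x of objective_slim in the frame of cleaning_tray between -0.111 and -0.057 m and y of objective_slim in the frame of cleaning_tray between -0.027 and 0.027 m and height (world z) of objective_slim below 0.018 m))) or (((x of objective_short in the frame of storage_tray between -0.055 and -0.001 m and y of objective_short in the frame of storage_tray between -0.027 and 0.027 m and height (world z) of objective_short below 0.018 m) or (x of objective_tapered in the frame of storage_tray between -0.055 and -0.001 m and y of objective_tapered in the frame of storage_tray between -0.027 and 0.027 m and height (world z) of objective_tapered below 0.018 m) or (x of objective_collared in the frame of storage_tray between -0.055 and -0.001 m and y of objective_collared in the frame of storage_tray between -0.027 and 0.027 m and height (world z) of objective_collared below 0.018 m) or (x of objective_slim in the frame of storage_tray between -0.055 and -0.001 m and y of objective_slim in the frame of storage_tray between -0.027 and 0.027 m and height (world z) of objective_slim below 0.018 m)) and ((x of objective_short in the frame of cleaning_tray between -0.055 and -0.001 m and y of objective_short in the frame of cleaning_tray between -0.027 and 0.027 m and height (world z) of objective_short below 0.018 m) or (x of objective_tapered in the frame of cleaning_tray between -0.055 and -0.001 m and y of objective_tapered in the frame of cleaning_tray between -0.027 and 0.027 m and height (world z) of objective_tapered below 0.018 m) or (x of objective_collared in the frame of cleaning_tray between -0.055 and -0.001 m and y of objective_collared in the frame of cleaning_tray between -0.027 and 0.027 m and height (world z) of objective_collared below 0.018 m) or (x of objective_slim in the frame of cleaning_tray between -0.055 and -0.001 m and y of objective_slim in the frame of cleaning_tray between -0.027 and 0.027 m and height (world z) of objective_slim below 0.018 m))) or (((x of objective_short in the frame of storage_tray between 0.001 and 0.055 m and y of objective_short in the frame of storage_tray between -0.027 and 0.027 m and height (world z) of objective_short below 0.018 m) or (x of objective_tapered in the frame of storage_tray between 0.001 and 0.055 m and y of objective_tapered in the frame of storage_tray between -0.027 and 0.027 m and height (world z) of objective_tapered below 0.018 m) or (x of objective_collared in the frame of storage_tray between 0.001 and 0.055 m and y of objective_collared in the frame of storage_tray between -0.027 and 0.027 m and height (world z) of objective_collared below 0.018 m) or (x of objective_slim in the frame of storage_tray between 0.001 and 0.055 m and y of objective_slim in the frame of storage_tray between -0.027 and 0.027 m and height (world z) of objective_slim below 0.018 m)) and ((x of objective_short in the frame of cleaning_tray between 0.001 and 0.055 m and y of objective_short in the frame of cleaning_tray between -0.027 and 0.027 m and height (world z) of objective_short below 0.018 m) or (x of objective_tapered in the frame of cleaning_tray between 0.001 and 0.055 m and y of objective_tapered in the frame of cleaning_tray between -0.027 and 0.027 m and height (world z) of objective_tapered below 0.018 m) or (x of objective_collared in the frame of cleaning_tray between 0.001 and 0.055 m and y of objective_collared in the frame of cleaning_tray between -0.027 and 0.027 m and height (world z) of objective_collared below 0.018 m) or (x of objective_slim in the frame of cleaning_tray between 0.001 and 0.055 m and y of objective_slim in the frame of cleaning_tray between -0.027 and 0.027 m and height (world z) of objective_slim below 0.018 m))) or (((x of objective_short in the frame of storage_tray between 0.057 and 0.111 m and y of objective_short in the frame of storage_tray between -0.027 and 0.027 m and height (world z) of objective_short below 0.018 m) or (x of objective_tapered in the frame of storage_tray between 0.057 and 0.111 m and y of objective_tapered in the frame of storage_tray between -0.027 and 0.027 m and height (world z) of objective_tapered below 0.018 m) or (x of objective_collared in the frame of storage_tray between 0.057 and 0.111 m and y of objective_collared in the frame of storage_tray between -0.027 and 0.027 m and height (world z) of objective_collared below 0.018 m) or (x of objective_slim in the frame of storage_tray between 0.057 and 0.111 m and y of objective_slim in the frame of storage_tray between -0.027 and 0.027 m and height (world z) of objective_slim below 0.018 m)) and ((x of objective_short in the frame of cleaning_tray between 0.057 and 0.111 m and y of objective_short in the frame of cleaning_tray between -0.027 and 0.027 m and height (world z) of objective_short below 0.018 m) or (x of objective_tapered in the frame of cleaning_tray between 0.057 and 0.111 m and y of objective_tapered in the frame of cleaning_tray between -0.027 and 0.027 m and height (world z) of objective_tapered below 0.018 m) or (x of objective_collared in the frame of cleaning_tray between 0.057 and 0.111 m and y of objective_collared in the frame of cleaning_tray between -0.027 and 0.027 m and height (world z) of objective_collared below 0.018 m) or (x of objective_slim in the frame of cleaning_tray between 0.057 and 0.111 m and y of objective_slim in the frame of cleaning_tray between -0.027 and 0.027 m and height (world z) of objective_slim below 0.018 m)))).
It fails at once if an objective is put down outside the four places of either tray ((height (world z) of objective_short below 0.012 m and not (x of objective_short in the frame of cleaning_tray between -0.114 and 0.114 m and y of objective_short in the frame of cleaning_tray between -0.032 and 0.032 m) and not (x of objective_short in the frame of storage_tray between -0.114 and 0.114 m and y of objective_short in the frame of storage_tray between -0.032 and 0.032 m)) or (height (world z) of objective_tapered below 0.012 m and not (x of objective_tapered in the frame of cleaning_tray between -0.114 and 0.114 m and y of objective_tapered in the frame of cleaning_tray between -0.032 and 0.032 m) and not (x of objective_tapered in the frame of storage_tray between -0.114 and 0.114 m and y of objective_tapered in the frame of storage_tray between -0.032 and 0.032 m)) or (height (world z) of objective_collared below 0.012 m and not (x of objective_collared in the frame of cleaning_tray between -0.114 and 0.114 m and y of objective_collared in the frame of cleaning_tray between -0.032 and 0.032 m) and not (x of objective_collared in the frame of storage_tray between -0.114 and 0.114 m and y of objective_collared in the frame of storage_tray between -0.032 and 0.032 m)) or (height (world z) of objective_slim below 0.012 m and not (x of objective_slim in the frame of cleaning_tray between -0.114 and 0.114 m and y of objective_slim in the frame of cleaning_tray between -0.032 and 0.032 m) and not (x of objective_slim in the frame of storage_tray between -0.114 and 0.114 m and y of objective_slim in the frame of storage_tray between -0.032 and 0.032 m))).
It fails at once if an objective is tipped over (more than 30 degrees) (angle between any of objective_short, objective_tapered, objective_collared, objective_slim's own z axis and vertical above 0.52 rad).
It fails at once if the oil bottle, Petri dish, slide mailer or air blower is shifted by more than 20 mm (distance of any of oil_bottle, petri_dish, slide_mailer, air_blower from where it was at the start of the episode above 0.02 m).
It also fails if it takes over 112 s, if anything falls off the work surface, if the arm or the gripper's body presses on something with over 40 N, if the wrist force passes 120 N, or if a joint passes its speed limit or range.

## Working session

There is one attempt and no reset: what is moved stays moved. The work goes in short steps, Python scripts to look and compute and a tool call to move; the robot and the scene stay as the last step left them, time stands still between calls to the robot, and variables do not carry over. Pictures are saved under pics/ and viewed, and the job is handed in when it is done.

Besides the shell and the picture viewer there is one more tool, called after "Request:" in YAML: its name, and indented under it one key for each argument. arm_command: Moves the arm, as the interface text tells. Its arguments: {"type":"object","properties":{"deltas":{"type":"array"},"fingers":{"type":"number"},"newtons":{"type":"number"}},"required":["deltas"]}

```bash
mkdir -p pics; ls; python3 - <<'E'
from workcell import sensors, read_camera, job, bot
import cv2
s=sensors.read_state(); print(s); print(bot.grasp_offset)
for n in("scene","top"):
    c=read_camera(n); cv2.imwrite(f"pics/{n}0.png",c["color"][:,:,::-1]); print(n,c["vfov"],c["cx"],c["cy"],c["R"],c["t"])
E
```

```text
pics
{'time': 0.0, 'q': array([-1.37890925e+00,  2.64794247e-01,  1.60536673e+00, -1.70606922e-05,
        1.27370655e+00, -3.68981356e-02]), 'joint_vel': array([-0.00124267,  0.00080561, -0.00136471,  0.00028054, -0.00130296,
        0.00033392]), 'joint_torque': array([ 2.06096003e-03, -5.15115523e+01, -3.67311645e+01,  1.40962070e-04,
        1.29536324e-02,  1.32784945e-05]), 'tool_pos': array([ 0.15292497, -0.65661656,  0.19473836]), 'tcp_rot': array([-1.3072585 ,  1.04024232, -1.03733716]), 'wrist_force': array([-0.25868432, -0.09347048,  0.36939422]), 'torque': array([-0.03537615,  0.02379988, -0.00011197]), 'width': 0.9963482231652472}
0.0187
scene 53.75331149555599 282.2673968983824 211.39722301044122 [[ 2.60312883e-01  9.65524314e-01 -3.39368305e-05]
 [ 7.20767823e-01 -1.94348012e-01 -6.65374026e-01]
 [-6.42441396e-01  1.73180970e-01 -7.46510150e-01]] [-0.12649651 -0.37156401  1.23667842]
top 55.158713218832865 279.0350762943607 206.21311421268686 [[-0.07513109 -0.99715126  0.00668459]
 [-0.97558089  0.07211507 -0.20746409]
 [ 0.20639102 -0.02210836 -0.97821979]] [0.02087509 0.59267412 0.78670293]
```

View pics/scene0.png

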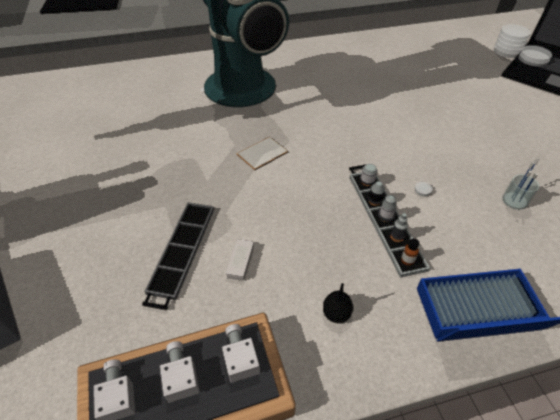

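View pics/top0.png

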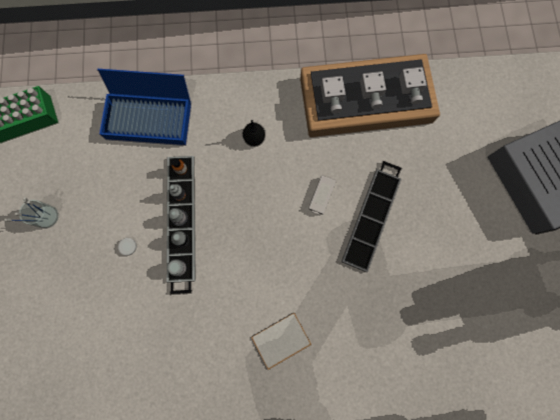

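The cleaning tray is at about (180,225) in the top view with its pull at the bottom (180,287), nearest the robot. The storage tray is at about (372,217) with its pull at the top (390,168). The bottle is at the far end of the cleaning tray, at (178,167). I'll zoom in next.

```bash
python3 - <<'E'
import cv2,numpy as np
t=cv2.imread("pics/top0.png"); s=cv2.imread("pics/scene0.png")
def crop(im,x,y,w,h,k): return cv2.resize(im[y:y+h,x:x+w],None,fx=k,fy=k,interpolation=cv2.INTER_CUBIC)
a=crop(t,155,150,50,150,4); b=crop(t,335,150,75,150,4)
cv2.imwrite("pics/topz.png",np.hstack([a,b]))
a=crop(s,340,155,95,125,4); b=crop(s,135,190,90,125,4)
cv2.imwrite("pics/scenez.png",np.hstack([a,b]))
E
```

```text
(no output)
```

View pics/topz.png

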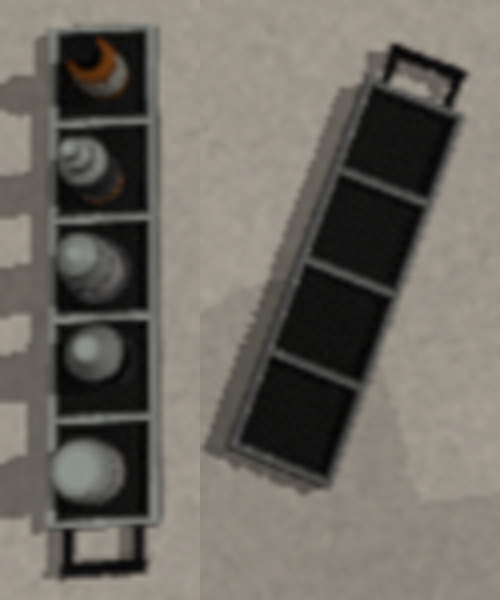

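View pics/scenez.png

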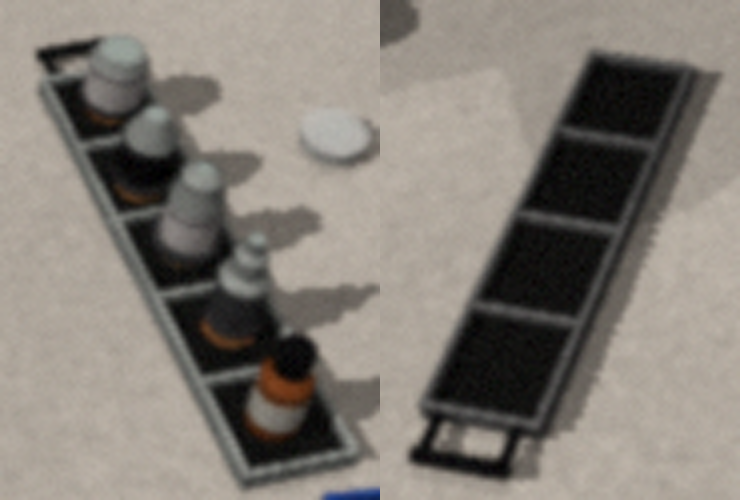

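Order from the pull: short, tapered, collared, slim. Next I'll measure the trays by casting rays in both views.

```bash
cat > h.py <<'E'
import numpy as np
from scipy.spatial.transform import Rotation as Ro
CAM={"scene":dict(v=53.75331149555599,cx=282.2673968983824,cy=211.39722301044122,R=np.array([[2.60312883e-01,9.65524314e-01,-3.39368305e-05],[7.20767823e-01,-1.94348012e-01,-6.65374026e-01],[-6.42441396e-01,1.73180970e-01,-7.46510150e-01]]),t=np.array([-0.12649651,-0.37156401,1.23667842])),
"top":dict(v=55.158713218832865,cx=279.0350762943607,cy=206.21311421268686,R=np.array([[-0.07513109,-0.99715126,0.00668459],[-0.97558089,0.07211507,-0.20746409],[0.20639102,-0.02210836,-0.97821979]]),t=np.array([0.02087509,0.59267412,0.78670293]))}
def cast(n,uv,z):
    c=CAM[n];f=210/np.tan(np.radians(c["v"]/2))
    uv=np.atleast_2d(uv);d=np.c_[(uv-[c["cx"],c["cy"]])/f,np.ones(len(uv))]@c["R"]
    o=-c["R"].T@c["t"]
    return o+d*((z-o[2])/d[:,2])[:,None]
def proj(n,X):
    c=CAM[n];f=210/np.tan(np.radians(c["v"]/2));p=np.atleast_2d(X)@c["R"].T+c["t"]
    return p[:,:2]/p[:,2:]*f+[c["cx"],c["cy"]]
def un(p,x,y,k=4): return np.array([x,y])+(np.array(p,float)+.5)/k-.5
def fit(model,pts):  # planar rigid model->pts
    a=model.mean(0);b=pts.mean(0);A=model-a;B=pts-b
    th=np.arctan2((A[:,0]*B[:,1]-A[:,1]*B[:,0]).sum(),(A*B).sum())
    R=np.array([[np.cos(th),-np.sin(th)],[np.sin(th),np.cos(th)]]);t=b-R@a
    return th,t,pts-(model@R.T+t)
E
python3 - <<'E'
from h import *
from workcell import sensors
s=sensors.read_state();print(Ro.from_rotvec(s["tcp_rot"]).as_matrix().round(4))
# order: pull end left/right corners seen..., model corners (x,y)
ct=un([(50,30),(157,28),(157,522),(50,525)],155,150)
# top view: image right=-y world, up=+x. cleaning x axis ~ +world x (away from pull). so left = +y
M=np.array([[.170,.03],[.170,-.03],[-.114,-.03],[-.114,.03]])
th,t,r=fit(M,cast("top",ct,.012)[:,:2]);print("clean top",th,t,(r*1e3).round(1).tolist())
# scene: right=+y, down=+x.  far corners: bottom left (245,483)?, right(358,453); pull: left(42,85)
cs=un([(358,453),(245,483),(42,85)],340,155)
th,t,r=fit(M[:3],cast("scene",cs,.012)[:,:2]);print("clean scene",th,t,(r*1e3).round(1).tolist())
# storage: pull at far end
Ms=np.array([[-.114,-.03],[-.114,.03],[.114,.03],[.114,-.03]])
st=un([(166,85),(260,112),(128,483),(32,447)],335,150)
th,t,r=fit(Ms,cast("top",st,.012)[:,:2]);print("stor top",th,t,(r*1e3).round(1).tolist())
# scene crop x offset 380: pull left (425-380,408), pull right(545,425), near-robot right (692,68), left(590,55)
ss=un([(163,427),(44,408),(211,54),(312,68)],135,190)
th,t,r=fit(Ms,cast("scene",ss,.012)[:,:2]);print("stor scene",th,t,(r*1e3).round(1).tolist())
for n,z,p,q in[("short",.05,(78,470),(123,50)),("tap",.06,(82,350),(156,116)),("coll",.067,(73,250),(203,175)),("slim",.074,(68,150),(258,241))]:
    print(n,cast("top",un(p,155,150),z).round(4),cast("scene",un(q,340,155),z).round(4))
E
```

```text
[[ 2.268e-01 -4.000e-04  9.739e-01]
 [-9.739e-01  2.000e-03  2.268e-01]
 [-2.000e-03 -1.000e+00  1.000e-04]]
clean top -0.025590938596181882 [0.56757204 0.19646898] [[-1.4, 0.8], [-3.2, -0.4], [1.7, 1.1], [2.9, -1.5]]
clean scene -0.022354356508843175 [0.56929761 0.19771017] [[-3.1, -0.4], [-0.4, -0.2], [3.5, 0.6]]
stor top 2.684588029203269 [ 0.5590529  -0.22791693] [[-5.5, -0.6], [1.2, 1.8], [3.8, 1.4], [0.5, -2.6]]
stor scene 2.687343910503805 [ 0.55976255 -0.22770564] [[-2.6, -0.5], [-0.4, 1.7], [2.3, 0.5], [0.6, -1.7]]
short [[0.4825 0.2029 0.05  ]] [[0.4798 0.2058 0.05  ]]
tap [[0.5434 0.197  0.06  ]] [[0.5422 0.1962 0.06  ]]
coll [[0.5953 0.1989 0.067 ]] [[0.5941 0.1976 0.067 ]]
slim [[0.6475 0.1987 0.074 ]] [[0.6472 0.2003 0.074 ]]
```

```bash
cat >> h.py <<'E'
CT=(-0.024,np.array([.5684,.1971]));ST=(2.686,np.array([.5594,-.2278]))
def w(T,xy):
    th,t=T;R=np.array([[np.cos(th),-np.sin(th)],[np.sin(th),np.cos(th)]]);return np.atleast_2d(xy)@R.T+t
def overlay(src,out,boxes,k=4,extra=[]):
    import cv2
    outs=[]
    for n,x,y,ww,hh in boxes:
        im=cv2.imread(src%n)[y:y+hh,x:x+ww];im=cv2.resize(im,None,fx=k,fy=k,interpolation=cv2.INTER_CUBIC)
        for T,e,np_ in((CT,.170,5),(ST,.114,4)):
            segs=[[(-.114,-.03),(e,-.03),(e,.03),(-.114,.03),(-.114,-.03)]]+[[(-.112+56*i/1e3+0,-.03),(-.112+56*i/1e3,.03)] for i in range(1,np_)]
            for sg in segs:
                p=w(T,sg);p=proj(n,np.c_[p,np.full(len(p),.012)]);p=((p-[x,y]+.5)*k-.5).round().astype(int)
                cv2.polylines(im,[p.reshape(-1,1,2)],False,(0,0,255),1)
        for X in extra:
            p=proj(n,X)[0];p=((p-[x,y]+.5)*k-.5).round().astype(int);cv2.circle(im,tuple(int(v) for v in p),3,(0,255,0),-1)
        outs.append(im)
    H=max(o.shape[0] for o in outs);outs=[cv2.copyMakeBorder(o,0,H-o.shape[0],0,0,cv2.BORDER_CONSTANT) for o in outs]
    cv2.imwrite(out,np.hstack(outs))
E
python3 - <<'E'
from h import *
overlay("pics/%s0.png","pics/ovt.png",[("top",155,150,50,150),("top",335,150,75,150)])
overlay("pics/%s0.png","pics/ovs.png",[("scene",340,155,95,125),("scene",135,190,90,125)])
E
```

```text
(no output)
```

View pics/ovt.png

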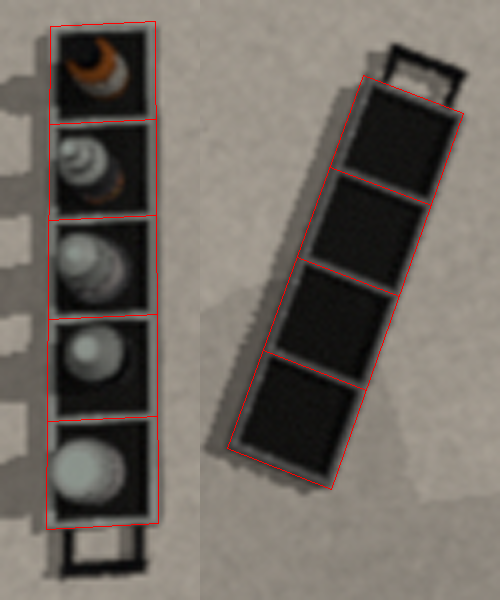

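View pics/ovs.png

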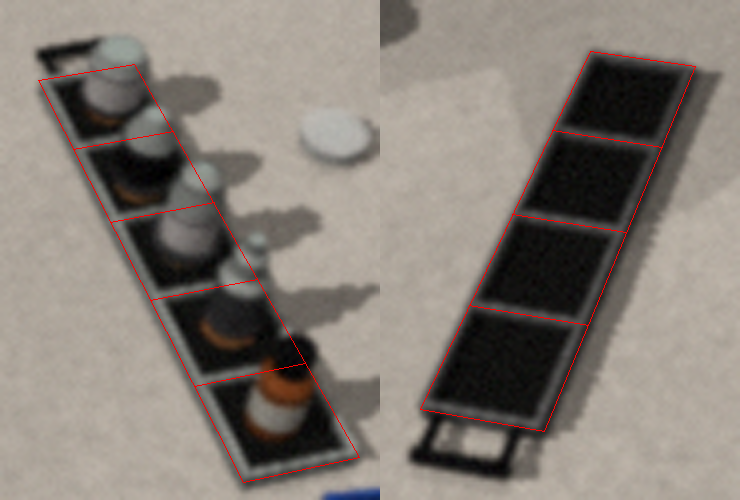

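The overlay matches within about 1–2 mm in both views. Next I'll work out the moves.

```bash
cat >> h.py <<'E'
OBJ=dict(short=(.481,.2043),tap=(.5428,.1966),coll=(.5947,.1983),slim=(.6473,.1995))
YC=CT[0]-np.pi/2; YS=ST[0]-np.pi/2-np.pi
PL=w(ST,[(-.084,0),(-.028,0),(.028,0),(.084,0)])
def go(frm,yaw0,to,yaw):
    """turn first, then shift in turned tool axes"""
    dt=-((yaw-yaw0+np.pi)%(2*np.pi)-np.pi)
    d=np.array(to)-np.array(frm)
    c,s=np.cos(yaw),np.sin(yaw)
    return dict(turn=round(dt,4),x=round(d[0]*c+d[1]*s,4),y=round(-d[2],4),z=round(-d[0]*s*-1*-1+d[1]*c,4) if 0 else round(d@np.array([-s,c,0]),4))
def here():
    from workcell import sensors
    s=sensors.read_state();M=Ro.from_rotvec(s["tcp_rot"]).as_matrix()
    return s,s["tool_pos"],np.arctan2(M[1,0],M[0,0])
E
python3 - <<'E'
from h import *
s,p,y=here();M=Ro.from_rotvec(s["tcp_rot"]).as_matrix();print(M[:,2],y,PL.round(4).tolist(),YC,YS)
a=(.5,-.25,.2);b=(*OBJ["short"],.15)
print(go(p,y,a,YC));print(go(a,YC,b,YC))
E
```

```text
[9.7393851e-01 2.2681220e-01 7.4439246e-05] -1.3419928485856238 [[0.6348, -0.2648], [0.5845, -0.2401], [0.5343, -0.2155], [0.484, -0.1908]] -1.5947963267948966 -2.0263889803846897
{'turn': np.float64(0.2528), 'x': np.float64(-0.4149), 'y': np.float64(-0.0051), 'z': np.float64(0.3372)}
{'turn': -0.0, 'x': np.float64(-0.4537), 'y': np.float64(0.05), 'z': np.float64(-0.0299)}
```

Request:
arm_command:
  deltas:
    - [0,0,0,0.126]
    - [0,0,0,0.127]
    - [-0.0346,0,0.0281,0]
    - [-0.0346,0,0.0281,0]
    - [-0.0346,0,0.0281,0]
    - [-0.0346,0,0.0281,0]
    - [-0.0346,0,0.0281,0]
    - [-0.0346,0,0.0281,0]
    - [-0.0346,0,0.0281,0]
    - [-0.0346,0,0.0281,0]
    - [-0.0346,0,0.0281,0]
    - [-0.0346,0,0.0281,0]
    - [-0.0346,0,0.0281,0]
    - [-0.0346,0,0.0281,0]
  fingers: 0.07
  newtons: 40

```text
time: 1.85
tool_pos: [0.5007, -0.2491, 0.1956]
tcp_rot: [-1.198, 1.228, -1.226]
wrist_force: [0.2, 0.6, 0.1]
width: 0.821
```

Request:
arm_command:
  deltas:
    - [-0.0378,0,-0.0025,0]
    - [-0.0378,0,-0.0025,0]
    - [-0.0378,0,-0.0025,0]
    - [-0.0378,0,-0.0025,0]
    - [-0.0378,0,-0.0025,0]
    - [-0.0378,0,-0.0025,0]
    - [-0.0378,0,-0.0025,0]
    - [-0.0378,0.008,-0.0025,0]
    - [-0.0378,0.008,-0.0025,0]
    - [-0.0378,0.01,-0.0025,0]
    - [-0.0378,0.012,-0.0025,0]
    - [-0.0379,0.012,-0.0025,0]
    - [0,0,0,0]
    - [0,0,0,0]

```text
time: 3.6
tool_pos: [0.4809, 0.2034, 0.1458]
tcp_rot: [-1.199, 1.227, -1.227]
wrist_force: [0.6, 0.1, 0.2]
width: 0.818
```

```bash
python3 - <<'E'
from h import *
s,p,y=here();print(s["time"],p,y,s["width"],s["q"])
print(go(p,y,(*OBJ["short"],.016),YC))
from workcell import read_camera
import cv2
for n in("top","scene"): cv2.imwrite(f"pics/{n}1.png",read_camera(n)["color"][:,:,::-1])
overlay("pics/%s1.png","pics/ov1.png",[("top",130,200,100,110),("scene",320,120,95,110)],extra=[p])
E
```

```text
3.6 [0.48094403 0.20343235 0.14580908] -1.594281675244862 0.8181986268393141 [ 3.52842643e-01  1.33615728e-02  1.98304412e+00 -5.69014553e-04
  1.14606490e+00  1.94735927e+00]
{'turn': np.float64(0.0005), 'x': np.float64(-0.0009), 'y': np.float64(0.1298), 'z': np.float64(0.0)}
```

View pics/ov1.png

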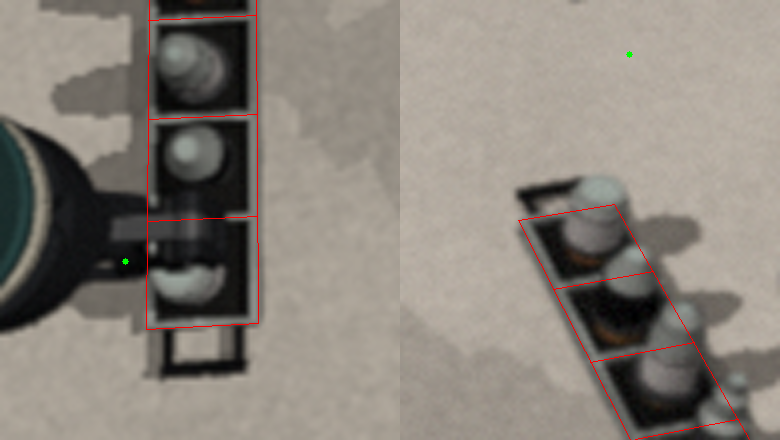

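View full.

```bash
python3 - <<'E'
from h import *
import cv2
a=cv2.imread("pics/top1.png");b=cv2.imread("pics/scene1.png")
cv2.imwrite("pics/both1.png",cv2.resize(np.vstack([a[100:],b[:320]]),None,fx=.9,fy=.9))
from workcell import sensors,read_camera
print(proj("top",[.481,.2034,.146]),proj("scene",[.481,.2034,.146]))
for n in("top","scene"):
    c=read_camera(n);print(n,c["R"],c["t"],c["cx"],c["cy"],c["vfov"])
E
```

```text
[[160.86547375 264.88663311]] [[376.93728835 133.00587915]]
top [[-0.07513109 -0.99715126  0.00668459]
 [-0.97558089  0.07211507 -0.20746409]
 [ 0.20639102 -0.02210836 -0.97821979]] [0.02087509 0.59267412 0.78670293] 279.0350762943607 206.21311421268686 55.158713218832865
scene [[ 2.60312883e-01  9.65524314e-01 -3.39368305e-05]
 [ 7.20767823e-01 -1.94348012e-01 -6.65374026e-01]
 [-6.42441396e-01  1.73180970e-01 -7.46510150e-01]] [-0.12649651 -0.37156401  1.23667842] 282.2673968983824 211.39722301044122 53.75331149555599
```

View pics/both1.png

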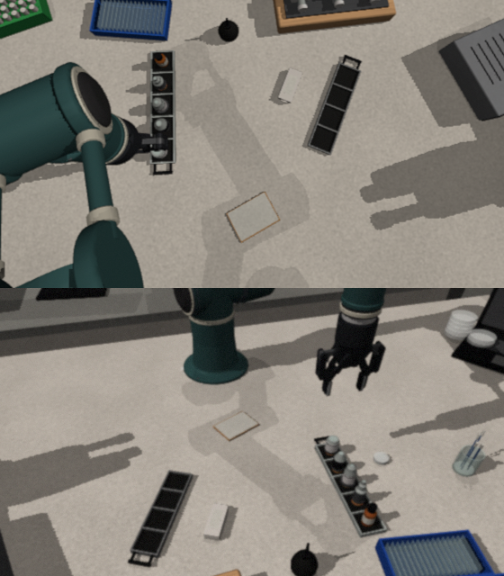

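```bash
python3 - <<'E'
from h import *
P=[[.481,.2034,.146],[.4809,.2034+.035,.146+.006],[.4809,.2034-.035,.152],[.481,.2034,.24]]
overlay("pics/%s1.png","pics/ov1b.png",[("top",110,215,100,80),("scene",325,60,80,90)],extra=P)
E
```

```text
(no output)
```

View pics/ov1b.png

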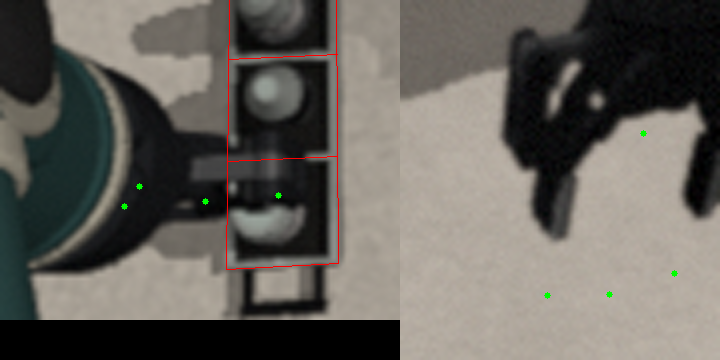

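```bash
python3 - <<'E'
from h import *
import cv2
o=[]
for n,x,y,ww,hh in [("top",130,225,70,70),("scene",345,70,70,70)]:
    im=cv2.imread(f"pics/{n}1.png")[y:y+hh,x:x+ww].astype(float)
    im=(255*(im/255)**.45).clip(0,255).astype(np.uint8);im=cv2.resize(im,None,fx=5.7,fy=5.7,interpolation=cv2.INTER_CUBIC);o.append(im)
cv2.imwrite("pics/br1.png",np.hstack(o))
E
```

```text
(no output)
```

View pics/br1.png

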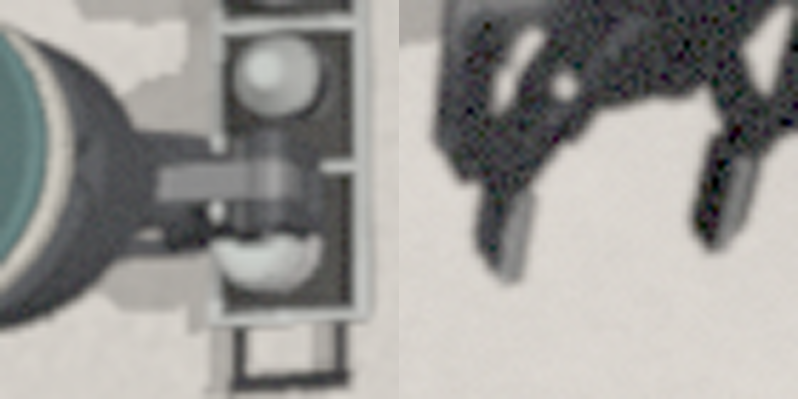

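```bash
python3 - <<'E'
from h import *
for z in(.14,.15,.16,.17,.18,.19):
    X=cast("top",(182,265),z)[0];print(z,X.round(4),proj("scene",X).round(1))
    Y=cast("scene",(364,119),z)[0];Z=cast("scene",(400.5,113.5),z)[0];print("   ",Y.round(4),Z.round(4),(Y+Z)/2)
for n in CAM: c=CAM[n];print(n,-c["R"].T@c["t"])
E
```

```text
0.14 [0.4784 0.1661 0.14  ] [[359.2 137.5]]
    [0.4216 0.2004 0.14  ] [0.4236 0.2856 0.14  ] [0.4226045  0.24299825 0.14      ]
0.15 [0.4776 0.1638 0.15  ] [[358.7 133.6]]
    [0.4341 0.1936 0.15  ] [0.4362 0.2772 0.15  ] [0.4351545  0.23539983 0.15      ]
0.16 [0.4768 0.1616 0.16  ] [[358.1 129.5]]
    [0.4467 0.1868 0.16  ] [0.4487 0.2688 0.16  ] [0.44770449 0.22780141 0.16      ]
0.17 [0.476  0.1593 0.17  ] [[357.6 125.4]]
    [0.4593 0.18   0.17  ] [0.4612 0.2604 0.17  ] [0.46025448 0.22020299 0.17      ]
0.18 [0.4751 0.157  0.18  ] [[357.1 121.2]]
    [0.4719 0.1732 0.18  ] [0.4738 0.252  0.18  ] [0.47280447 0.21260457 0.18      ]
0.19 [0.4743 0.1548 0.19  ] [[356.5 117. ]]
    [0.4844 0.1664 0.19  ] [0.4863 0.2436 0.19  ] [0.48535447 0.20500615 0.19      ]
scene [ 1.09523346 -0.16424644  0.67595966]
top [ 0.41740149 -0.0045324   0.89238743]
```

Triangulating the fingertips puts them at about z 0.185, some 40 mm above the reported TCP. I'll check that with a partial descent before trusting the heights.

Request:
arm_command:
  deltas:
    - [-0.0009,0.02,0,0]
    - [0,0.025,0,0]
    - [0,0.025,0,0]
    - [0,0,0,0]
    - [0,0,0,0]

```text
time: 4.42
tool_pos: [0.4821, 0.2045, 0.0771]
tcp_rot: [-1.196, 1.227, -1.228]
wrist_force: [0.1, -0.5, -0.3]
width: 0.818
```

```bash
python3 - <<'E'
from h import *
from workcell import read_camera
import cv2
s,p,y=here();print(s["time"],p,y,s["width"])
for n in("top","scene"): cv2.imwrite(f"pics/{n}2.png",read_camera(n)["color"][:,:,::-1])
def g(src,out,boxes,k,ex):
    o=[]
    for n,x,y,ww,hh in boxes:
        im=cv2.imread(src%n)[y:y+hh,x:x+ww].astype(float)
        im=(255*(im/255)**.45).astype(np.uint8);im=cv2.resize(im,None,fx=k,fy=k,interpolation=cv2.INTER_CUBIC)
        for X in ex:
            q=((proj(n,X)[0]-[x,y]+.5)*k-.5).astype(int);cv2.circle(im,tuple(map(int,q)),3,(0,255,0),-1)
        o.append(im)
    cv2.imwrite(out,np.hstack(o))
g("pics/%s2.png","pics/br2.png",[("top",130,225,70,70),("scene",335,110,70,70)],5.7,[p,p+[0,.035,.01],p-[0,.035,-.01]])
E
```

```text
4.425 [0.48205173 0.20454717 0.07709734] -1.595689591664177 0.817775753086791
```

View pics/br2.png

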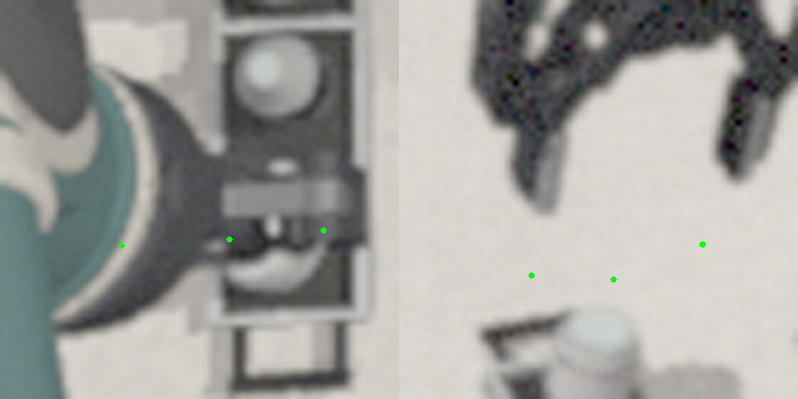

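```bash
python3 - <<'E'
from h import *
for z in(.087,.1,.11,.12):
    a=cast("scene",(360.6,147.2),z)[0];b=cast("scene",(394.5,141.6),z)[0];m=(a+b)/2
    k=5.7
    print(z,a.round(4),b.round(4),m.round(4),"top crop a",((proj("top",a)[0]-[130,225]+.5)*k).round(),"b",((proj("top",b)[0]-[130,225]+.5)*k).round())
E
```

```text
0.087 [0.45   0.1889 0.087 ] [0.4516 0.2697 0.087 ] [0.4508 0.2293 0.087 ] top crop a [270. 329.] b [ 35. 342.]
0.1 [0.4642 0.1811 0.1   ] [0.4658 0.2601 0.1   ] [0.465  0.2206 0.1   ] top crop a [283. 283.] b [ 50. 296.]
0.11 [0.4752 0.1751 0.11  ] [0.4767 0.2527 0.11  ] [0.476  0.2139 0.11  ] top crop a [293. 248.] b [ 62. 261.]
0.12 [0.4862 0.1691 0.12  ] [0.4877 0.2454 0.12  ] [0.4869 0.2073 0.12  ] top crop a [303. 212.] b [ 74. 225.]
```

Request:
arm_command:
  deltas:
    - [0,0.016,0,0]
    - [0,0.016,0,0]
    - [0,0,0,0]
    - [0,0,0,0]

```text
time: 5.03
tool_pos: [0.4809, 0.2046, 0.0436]
tcp_rot: [-1.199, 1.227, -1.227]
wrist_force: [-0.1, 0.2, -1.0]
width: 0.818
```

```bash
cat >> h.py <<'E'
def snap(i,boxes,k,ex=[],gam=.45):
    from workcell import read_camera
    import cv2
    o=[]
    for n,x,y,ww,hh in boxes:
        f=f"pics/{n}{i}.png";cv2.imwrite(f,read_camera(n)["color"][:,:,::-1])
        im=cv2.imread(f)[y:y+hh,x:x+ww].astype(float)
        im=(255*(im/255)**gam).astype(np.uint8);im=cv2.resize(im,None,fx=k,fy=k,interpolation=cv2.INTER_CUBIC)
        for X in ex:
            q=((proj(n,X)[0]-[x,y]+.5)*k-.5).astype(int);cv2.circle(im,tuple(map(int,q)),2,(0,255,0),-1)
        o.append(im)
    H=max(a.shape[0] for a in o)
    cv2.imwrite(f"pics/z{i}.png",np.hstack([cv2.copyMakeBorder(a,0,H-a.shape[0],0,0,cv2.BORDER_CONSTANT) for a in o]))
E
python3 - <<'E'
from h import *
s,p,y=here();print(s["time"],p,y,s["width"],s["wrist_force"])
snap(3,[("top",130,225,70,70),("scene",335,130,70,70)],5.7,[p])
E
```

```text
5.025 [0.48091807 0.20464414 0.04360105] -1.5948794597202152 0.8179196737813584 [-0.07856813  0.21188719 -1.02796601]
```

View pics/z3.png

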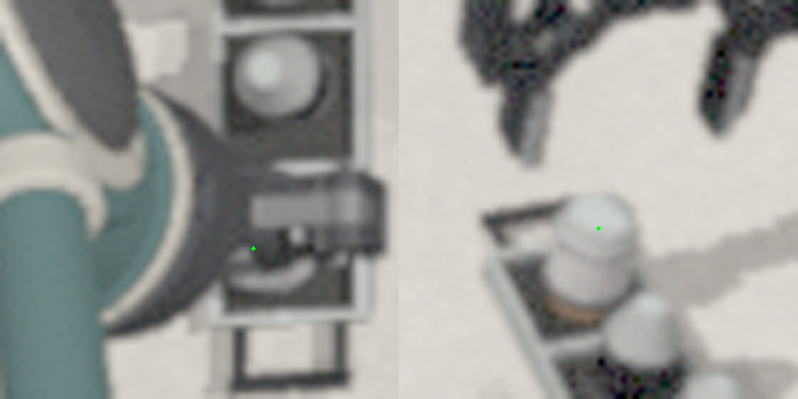

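Request:
arm_command:
  deltas:
    - [0,0.014,0,0]
    - [0,0.014,0,0]
    - [0,0,0,0]
    - [0,0,0,0]

```text
time: 5.62
tool_pos: [0.481, 0.2046, 0.0157]
tcp_rot: [-1.198, 1.227, -1.227]
wrist_force: [0.5, 0.2, 0.7]
width: 0.82
```

```bash
python3 - <<'E'
from h import *
s,p,y=here();print(s["time"],p,y,s["width"],s["wrist_force"])
for z in(.075,.08,.085,.09):
    a=cast("scene",(357.6,158),z)[0];b=cast("scene",(391.3,153.3),z)[0];print(z,a,b,(a+b)/2)
snap(4,[("top",130,225,70,70),("scene",335,130,70,70)],5.7,[p])
E
```

```text
5.625 [0.48103579 0.20463091 0.01572985] -1.5950147825121428 0.8196703407605254 [0.51668241 0.18352694 0.70427408]
0.075 [0.46950908 0.1756889  0.075     ] [0.47423834 0.25388808 0.075     ] [0.47187371 0.21478849 0.075     ]
0.08 [0.47471512 0.17286063 0.08      ] [0.47940504 0.25040919 0.08      ] [0.47706008 0.21163491 0.08      ]
0.085 [0.47992117 0.17003236 0.085     ] [0.48457173 0.2469303  0.085     ] [0.48224645 0.20848133 0.085     ]
0.09 [0.48512721 0.16720409 0.09      ] [0.48973843 0.24345141 0.09      ] [0.48743282 0.20532775 0.09      ]
```

View pics/z4.png

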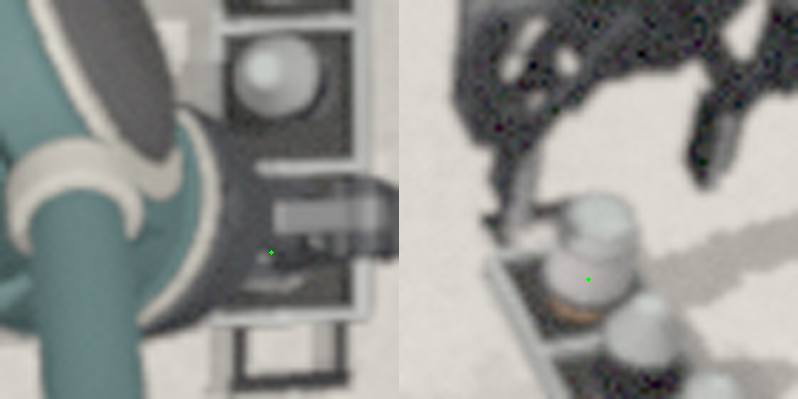

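Request:
arm_command:
  deltas:
    - [0,0.008,0,0]
    - [0,0.008,0,0]
    - [0,0.008,0,0]
    - [0,0,0,0]
    - [0,0,0,0]

```text
time: 6.35
tool_pos: [0.4812, 0.2047, -0.008]
tcp_rot: [-1.198, 1.227, -1.227]
wrist_force: [-0.8, 0.5, 0.4]
width: 0.821
```

```bash
python3 - <<'E'
from h import *
s,p,y=here();print(s["time"],p,y,s["width"],s["wrist_force"])
snap(5,[("top",130,225,70,70),("scene",335,130,70,70)],5.7,[])
E
```

```text
6.35 [ 0.48122269  0.20470152 -0.00803972] -1.5949539420843584 0.8213292229857538 [-0.78193938  0.45962899  0.4459923 ]
```

View pics/z5.png

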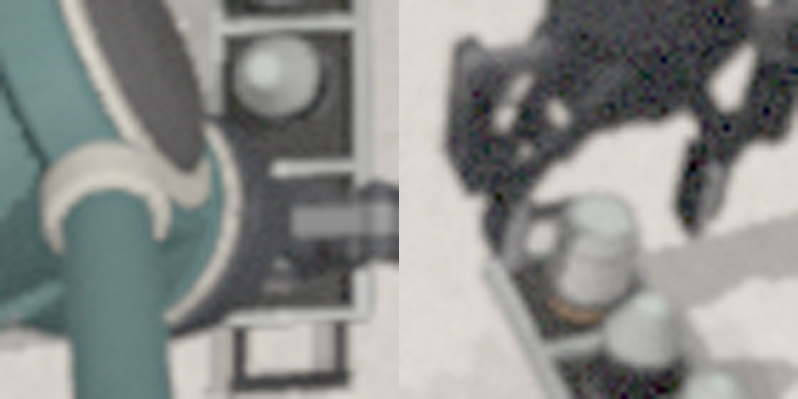

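No contact force with a reported z of -0.008, and the picture shows the tips at about z 0.033. The reported height therefore reads about 35–40 mm low, and I'll set heights from the pictures. I'll lower a little more and close.

Request:
arm_command:
  deltas:
    - [0.002,0.004,0,0]
    - [0,0.004,0,0]
    - [0,0,0,0]

```text
time: 6.82
tool_pos: [0.4807, 0.2025, -0.0164]
tcp_rot: [-1.199, 1.228, -1.227]
wrist_force: [-0.3, 0.3, -0.0]
width: 0.821
```

Request:
arm_command:
  deltas:
    - [0,0,0,0]
    - [0,0,0,0]
    - [0,0,0,0]
    - [0,0,0,0]
    - [0,0,0,0]
    - [0,0,0,0]
  fingers: 0.02
  newtons: 40

```text
time: 7.58
tool_pos: [0.4816, 0.2029, -0.0156]
tcp_rot: [-1.197, 1.227, -1.227]
wrist_force: [0.1, 0.1, 3.4]
width: 0.369
```

```bash
python3 - <<'E'
from h import *
s,p,y=here();print(s["time"],p,y,s["width"],s["width"]*.0854,s["wrist_force"])
snap(6,[("top",130,225,70,70),("scene",335,130,70,70)],5.7,[])
E
```

```text
7.575 [ 0.48161736  0.20290705 -0.01557039] -1.59500004550008 0.36949072876708433 0.031554508236709 [0.09054339 0.12760236 3.37250616]
```

View pics/z6.png

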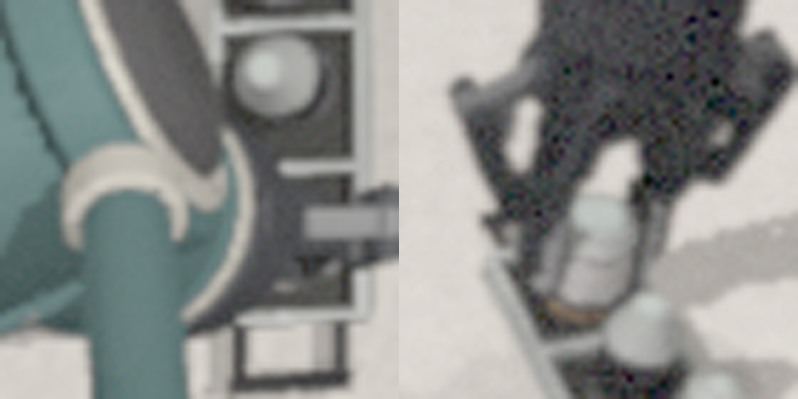

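Request:
arm_command:
  deltas:
    - [0,-0.005,0,0]
    - [0,-0.01,0,0]
    - [0,-0.02,0,0]
    - [0,-0.025,0,0]
    - [0,-0.025,0,0]
    - [0,-0.02,0,0]
    - [0,-0.01,0,0]
    - [0,0,0,0.108]
    - [0,0,0,0.108]
    - [0,0,0,0.108]
    - [0,0,0,0.107]
    - [0,0,0,0]

```text
time: 9.18
tool_pos: [0.4806, 0.2024, 0.0985]
tcp_rot: [-0.96, 1.536, -1.535]
wrist_force: [-0.2, -0.1, -1.8]
width: 0.376
```

```bash
python3 - <<'E'
from h import *
s,p,y=here();print(s["time"],p,y,s["width"],s["wrist_force"])
print(go(p,y,(*PL[0],.10),YS))
E
```

```text
9.175 [0.4806092 0.2024403 0.0985475] -2.0248564763760766 0.37633849141483305 [-0.20787311 -0.0801962  -1.77362384]
{'turn': np.float64(0.0015), 'x': np.float64(0.3517), 'y': np.float64(-0.0015), 'z': np.float64(0.3441)}
```

Request:
arm_command:
  deltas:
    - [0.012,0,0.012,0.0015]
    - [0.0255,0,0.025,0]
    - [0.0255,0,0.025,0]
    - [0.0255,0,0.025,0]
    - [0.0255,0,0.025,0]
    - [0.0255,0,0.025,0]
    - [0.0255,0,0.025,0]
    - [0.0255,0,0.025,0]
    - [0.0255,0,0.025,0]
    - [0.0255,0,0.025,0]
    - [0.0255,0,0.025,0]
    - [0.0255,0,0.025,0]
    - [0.0255,0,0.025,0]
    - [0.0255,0,0.025,0]
    - [0.0082,0,0.0071,0]
    - [0,0.04,0,0]
    - [0,0.02,0,0]
    - [0,0,0,0]
    - [0,0,0,0]

```text
time: 11.55
tool_pos: [0.6356, -0.2646, 0.04]
tcp_rot: [-0.957, 1.536, -1.537]
wrist_force: [0.1, 0.2, -1.5]
width: 0.375
```

```bash
python3 - <<'E'
from h import *
s,p,y=here();print(s["time"],p,y,s["width"],s["wrist_force"])
print(go(p,y,(*PL[0],.10),YS))
# predicted top centre of short: underside = p.z+.0216
snap(7,[("top",350,140,70,70),("scene",130,220,70,100)],5.7,[[*PL[0],.006],[*PL[0],p[2]+.0216],[*PL[0],p[2]+.0656]])
E
```

```text
11.55 [ 0.63556151 -0.26458258  0.04000207] -2.0267880934986238 0.3750075081701048 [ 0.14156393  0.17725082 -1.48432591]
{'turn': np.float64(-0.0004), 'x': np.float64(0.0005), 'y': np.float64(-0.06), 'z': np.float64(-0.0006)}
```

View pics/z7.png

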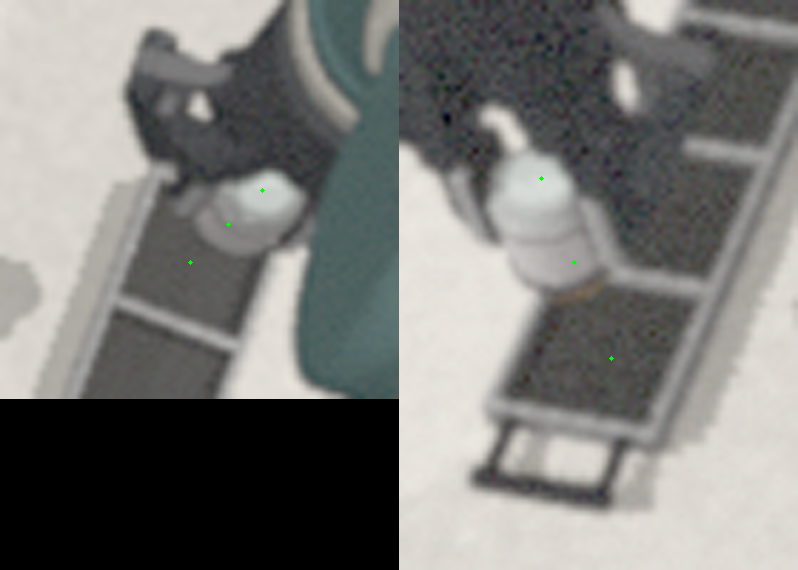

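The object's top matches the prediction to about 1 px in both views, centred over place 1. Lowering now.

Request:
arm_command:
  deltas:
    - [0,0.02,0,0]
    - [0,0.018,0,0]
    - [0,0.01,0,0]
    - [0,0.004,0,0]
    - [0,0,0,0]
    - [0,0,0,0]

```text
time: 12.4
tool_pos: [0.6356, -0.265, -0.0122]
tcp_rot: [-0.957, 1.536, -1.538]
wrist_force: [0.0, 0.0, -1.6]
width: 0.37
```

Request:
arm_command:
  deltas:
    - [0,0.002,0,0]
    - [0,0.0015,0,0]
    - [0,0,0,0]
    - [0,0,0,0]

```text
time: 12.9
tool_pos: [0.6354, -0.2649, -0.0155]
tcp_rot: [-0.957, 1.536, -1.538]
wrist_force: [-2.3, -0.5, 5.6]
width: 0.374
```

```bash
python3 - <<'E'
from h import *
s,p,y=here();print(s["time"],p,y,s["width"],s["wrist_force"])
snap(8,[("top",350,140,70,70),("scene",130,220,70,100)],5.7,[[*PL[0],.006],[*PL[0],.05]])
E
```

```text
12.9 [ 0.63540152 -0.26487373 -0.01554521] -2.0275055607597094 0.37425493995203407 [-2.32916137 -0.53581769  5.60399829]
```

View pics/z8.png

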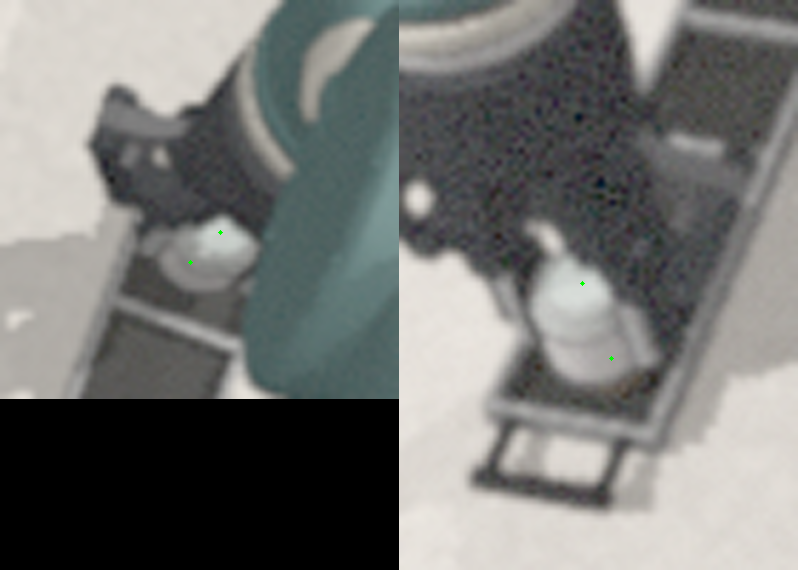

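Request:
arm_command:
  deltas:
    - [0,0,0,0]
    - [0,0,0,0]
    - [0,0,0,0]
    - [0,-0.005,0,0]
    - [0,-0.015,0,0]
    - [0,-0.03,0,0]
    - [0,-0.03,0,0]
    - [0,-0.025,0,0]
    - [0,0,0,-0.108]
    - [0,0,0,-0.108]
    - [0,0,0,-0.108]
    - [0,0,0,-0.108]
  fingers: 0.065

```text
time: 14.5
tool_pos: [0.6355, -0.2649, 0.0902]
tcp_rot: [-1.198, 1.223, -1.226]
wrist_force: [-0.6, -0.3, -0.0]
width: 0.759
```

```bash
python3 - <<'E'
from h import *
s,p,y=here();print(s["time"],p,y,s["width"],s["wrist_force"])
print(go(p,y,(*OBJ["tap"],.085),YC))
snap(9,[("top",350,140,70,70),("scene",130,220,70,100)],5.7,[[*PL[0],.006],[*PL[0],.05]])
E
```

```text
14.5 [ 0.63546286 -0.26490829  0.09021279] -1.5919564796380519 0.7593268947971814 [-0.60350256 -0.34977524 -0.00905032]
{'turn': np.float64(0.0028), 'x': np.float64(-0.4592), 'y': np.float64(0.0052), 'z': np.float64(-0.1037)}
```

View pics/z9.png

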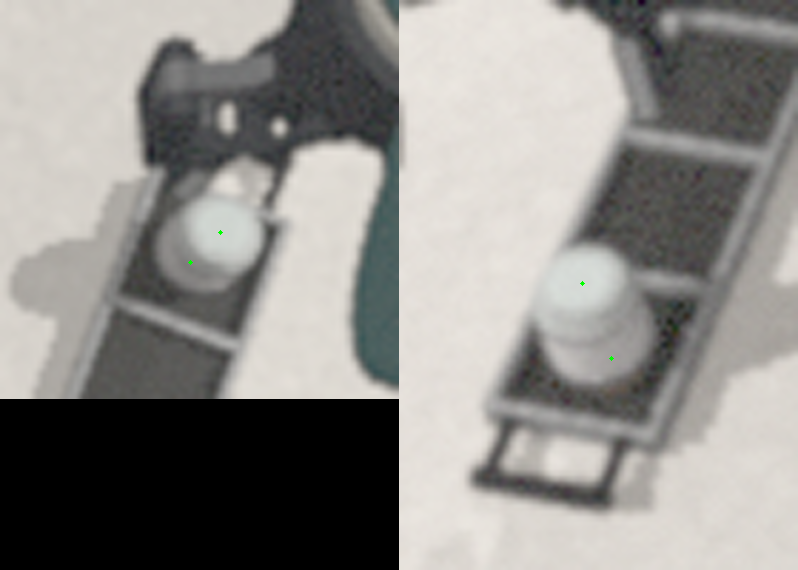

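Request:
arm_command:
  deltas:
    - [-0.0353,0,-0.008,0.003]
    - [-0.0353,0,-0.008,0]
    - [-0.0353,0,-0.008,0]
    - [-0.0353,0,-0.008,0]
    - [-0.0353,0,-0.008,0]
    - [-0.0353,0,-0.008,0]
    - [-0.0353,0,-0.008,0]
    - [-0.0353,0,-0.008,0]
    - [-0.0353,0,-0.008,0]
    - [-0.0353,0,-0.008,0]
    - [-0.0353,0,-0.008,0]
    - [-0.0353,0,-0.008,0]
    - [-0.0356,0,-0.0077,0]
    - [0,0,0,0]
    - [0,0,0,0]

```text
time: 16.48
tool_pos: [0.5442, 0.197, 0.0892]
tcp_rot: [-1.195, 1.229, -1.23]
wrist_force: [-0.5, -0.1, 0.1]
width: 0.758
```

```bash
python3 - <<'E'
from h import *
s,p,y=here();print(s["time"],p,y,s["width"],s["wrist_force"])
print(go(p,y,(*OBJ["tap"],-.016),YC))
E
```

```text
16.475 [0.5441942  0.19703103 0.08915677] -1.5989321844025657 0.7579567405370735 [-0.50207375 -0.11223266  0.1410251 ]
{'turn': np.float64(-0.0041), 'x': np.float64(0.0005), 'y': np.float64(0.1052), 'z': np.float64(-0.0014)}
```

Request:
arm_command:
  deltas:
    - [0.0005,0.02,-0.0014,-0.004]
    - [0,0.03,0,0]
    - [0,0.03,0,0]
    - [0,0.018,0,0]
    - [0,0.007,0,0]
    - [0,0,0,0]
    - [0,0,0,0]

```text
time: 17.35
tool_pos: [0.5437, 0.197, -0.0152]
tcp_rot: [-1.196, 1.225, -1.227]
wrist_force: [-0.1, 0.6, 0.0]
width: 0.762
```

Request:
arm_command:
  deltas:
    - [0,0,0,0]
    - [0,0,0,0]
    - [0,0,0,0]
    - [0,0,0,0]
    - [0,0,0,0]
    - [0,0,0,0]
  fingers: 0.015

```text
time: 18.1
tool_pos: [0.5432, 0.197, -0.0155]
tcp_rot: [-1.197, 1.226, -1.227]
wrist_force: [-1.1, -0.4, 5.7]
width: 0.341
```

```bash
python3 - <<'E'
from h import *
s,p,y=here();print(s["time"],p,y,s["width"]*.0854,s["wrist_force"])
snap(10,[("scene",345,150,70,70)],5.7,[])
E
```

```text
18.1 [ 0.54318218  0.19696522 -0.01551696] -1.5943972521061707 0.029132964745959597 [-1.13970969 -0.37549502  5.74545021]
```

View pics/z10.png

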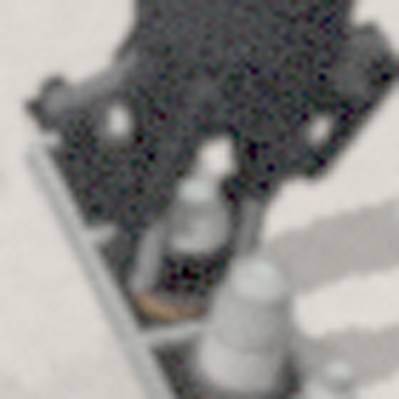

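Request:
arm_command:
  deltas:
    - [0,-0.005,0,0]
    - [0,-0.01,0,0]
    - [0,-0.02,0,0]
    - [0,-0.025,0,0]
    - [0,-0.025,0,0]
    - [0,-0.02,0,0]
    - [0,-0.01,0,0]
    - [0,0,0,0.108]
    - [0,0,0,0.108]
    - [0,0,0,0.108]
    - [0,0,0,0.107]
    - [0,0,0,0]

```text
time: 19.65
tool_pos: [0.542, 0.1966, 0.0981]
tcp_rot: [-0.961, 1.536, -1.535]
wrist_force: [0.1, -0.0, -2.5]
width: 0.338
```

```bash
python3 - <<'E'
from h import *
s,p,y=here();print(s["time"],p,y,s["width"]*.0854,s["wrist_force"])
print(go(p,y,(*PL[1],.10),YS))
E
```

```text
19.65 [0.54199866 0.19655399 0.09814924] -2.024368699379535 0.028828473734249675 [ 0.09436594 -0.00616335 -2.459979  ]
{'turn': np.float64(0.002), 'x': np.float64(0.3734), 'y': np.float64(-0.0019), 'z': np.float64(0.2303)}
```

Request:
arm_command:
  deltas:
    - [0.012,0,0.0074,0.002]
    - [0.0275,0,0.017,0]
    - [0.0275,0,0.017,0]
    - [0.0275,0,0.017,0]
    - [0.0275,0,0.017,0]
    - [0.0275,0,0.017,0]
    - [0.0275,0,0.017,0]
    - [0.0275,0,0.017,0]
    - [0.0275,0,0.017,0]
    - [0.0275,0,0.017,0]
    - [0.0275,0,0.017,0]
    - [0.0275,0,0.017,0]
    - [0.0275,0,0.017,0]
    - [0.0275,0,0.017,0]
    - [0.0039,0,0.0019,0]
    - [0,0.04,0,0]
    - [0,0.02,0,0]
    - [0,0,0,0]
    - [0,0,0,0]

```text
time: 22.02
tool_pos: [0.5852, -0.2399, 0.0394]
tcp_rot: [-0.957, 1.536, -1.537]
wrist_force: [-0.7, -0.4, -0.8]
width: 0.334
```

```bash
python3 - <<'E'
from h import *
s,p,y=here();print(s["time"],p,y,s["width"],s["wrist_force"])
print(go(p,y,(*PL[1],-.0155),YS))
snap(11,[("top",345,150,70,70),("scene",135,200,70,90)],5.7,[[*PL[1],.006],[*PL[1],p[2]+.0215],[*PL[1],p[2]+.0755]])
E
```

```text
22.025 [ 0.58520863 -0.2399044   0.0394355 ] -2.0268319233875225 0.334312876442193 [-0.67165904 -0.35108311 -0.76018685]
{'turn': np.float64(-0.0004), 'x': np.float64(0.0005), 'y': np.float64(0.0549), 'z': np.float64(-0.0005)}
```

View pics/z11.png

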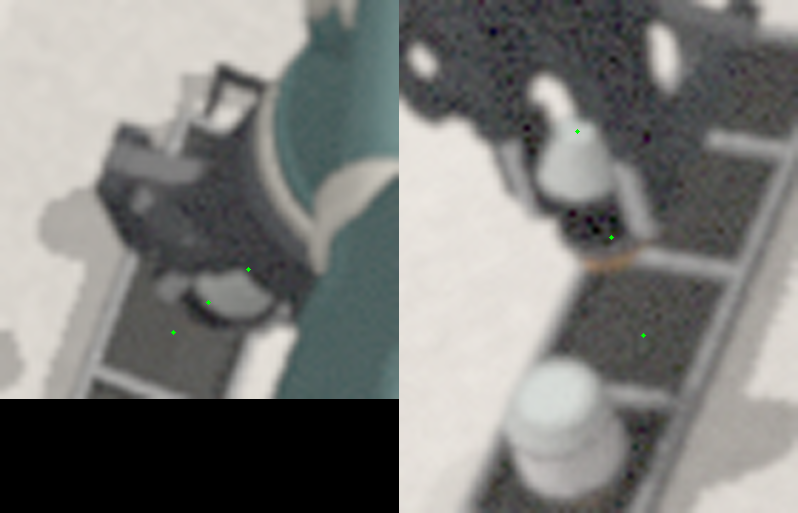

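Objective 2 is over place 2 with its tip on the predicted dot (577,131). Lowering.

Request:
arm_command:
  deltas:
    - [0,0.02,0,0]
    - [0,0.018,0,0]
    - [0,0.01,0,0]
    - [0,0.004,0,0]
    - [0,0.002,0,0]
    - [0,0.0015,0,0]
    - [0,0,0,0]
    - [0,0,0,0]

```text
time: 23.12
tool_pos: [0.585, -0.2402, -0.0155]
tcp_rot: [-0.957, 1.536, -1.538]
wrist_force: [-3.2, 0.7, 6.2]
width: 0.339
```

Request:
arm_command:
  deltas:
    - [0,0,0,0]
    - [0,0,0,0]
    - [0,0,0,0]
    - [0,-0.005,0,0]
    - [0,-0.015,0,0]
    - [0,-0.03,0,0]
    - [0,-0.03,0,0]
    - [0,-0.03,0,0]
    - [0,0,0,-0.108]
    - [0,0,0,-0.108]
    - [0,0,0,-0.108]
    - [0,0,0,-0.107]
  fingers: 0.065

```text
time: 24.62
tool_pos: [0.585, -0.2402, 0.0946]
tcp_rot: [-1.198, 1.224, -1.227]
wrist_force: [-0.5, 0.4, -0.7]
width: 0.758
```

```bash
python3 - <<'E'
from h import *
s,p,y=here();print(s["time"],p,y,s["width"],s["wrist_force"])
print(go(p,y,(*OBJ["coll"],.095),YC))
snap(12,[("top",345,140,70,80),("scene",135,200,70,90)],5.7,[[*PL[1],.06]])
E
```

```text
24.625 [ 0.585033   -0.24015526  0.09456692] -1.592952448128916 0.7583392127759182 [-0.53943636  0.4159406  -0.74798298]
{'turn': np.float64(0.0018), 'x': np.float64(-0.4386), 'y': np.float64(-0.0004), 'z': np.float64(-0.0009)}
```

View pics/z12.png

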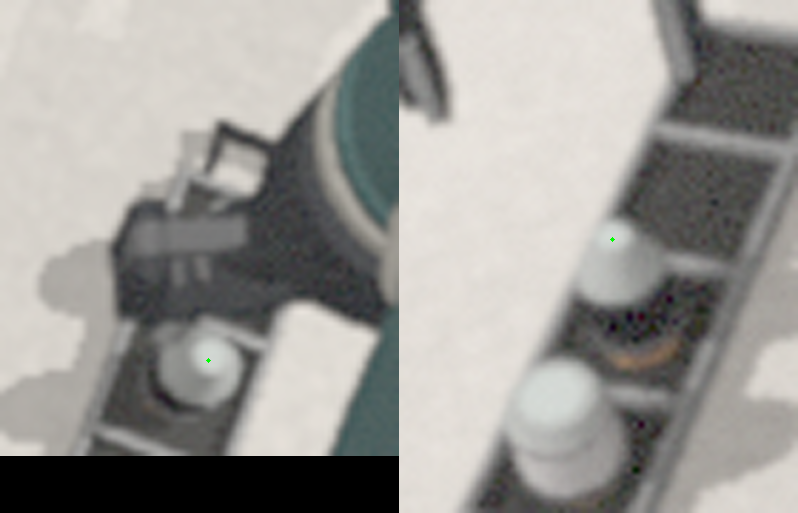

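Objectives 1 and 2 stand upright at their predicted points. Next is the collared one.

Request:
arm_command:
  deltas:
    - [-0.02,0,0,0.002]
    - [-0.035,0,0,0]
    - [-0.035,0,0,0]
    - [-0.035,0,0,0]
    - [-0.035,0,0,0]
    - [-0.035,0,0,0]
    - [-0.035,0,0,0]
    - [-0.035,0,0,0]
    - [-0.035,0,0,0]
    - [-0.035,0,0,0]
    - [-0.035,0,0,0]
    - [-0.035,0,0,0]
    - [-0.0336,0,-0.0009,0]
    - [0,0,0,0]
    - [0,0,0,0]

```text
time: 26.6
tool_pos: [0.5951, 0.1988, 0.0931]
tcp_rot: [-1.197, 1.229, -1.229]
wrist_force: [-0.1, 0.6, 0.1]
width: 0.76
```

```bash
python3 - <<'E'
from h import *
s,p,y=here();print(s["time"],p,y,s["width"],s["wrist_force"])
print(go(p,y,(*OBJ["coll"],-.011),YC))
E
```

```text
26.6 [0.59513415 0.19877335 0.09313325] -1.59815730916682 0.7604034861933153 [-0.05148712  0.62594201  0.05463533]
{'turn': np.float64(-0.0034), 'x': np.float64(0.0005), 'y': np.float64(0.1041), 'z': np.float64(-0.0004)}
```

Request:
arm_command:
  deltas:
    - [0.0005,0.02,-0.0004,-0.0034]
    - [0,0.03,0,0]
    - [0,0.03,0,0]
    - [0,0.017,0,0]
    - [0,0.007,0,0]
    - [0,0,0,0]
    - [0,0,0,0]

```text
time: 27.48
tool_pos: [0.5965, 0.1983, -0.0097]
tcp_rot: [-1.196, 1.226, -1.228]
wrist_force: [0.4, -0.4, -0.1]
width: 0.763
```

Request:
arm_command:
  deltas:
    - [0,0,0,0]
    - [0,0,0,0]
    - [0,0,0,0]
    - [0,0,0,0]
    - [0,0,0,0]
    - [0,0,0,0]
  fingers: 0.015

```text
time: 28.22
tool_pos: [0.5961, 0.1984, -0.0099]
tcp_rot: [-1.196, 1.226, -1.227]
wrist_force: [-1.2, 0.4, 5.1]
width: 0.323
```

```bash
python3 - <<'E'
from h import *
s,p,y=here();print(s["time"],p,y,s["width"]*.0854,s["wrist_force"])
snap(13,[("scene",350,160,70,70)],5.7,[])
E
```

```text
28.225 [ 0.59607718  0.19837187 -0.00992718] -1.5951069598470864 0.027562813690640717 [-1.24697425  0.36498859  5.09621713]
```

View pics/z13.png

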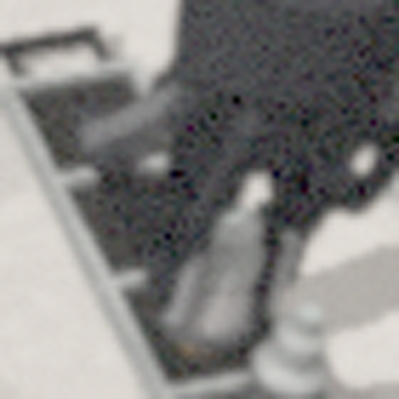

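Request:
arm_command:
  deltas:
    - [0,-0.005,0,0]
    - [0,-0.01,0,0]
    - [0,-0.02,0,0]
    - [0,-0.025,0,0]
    - [0,-0.025,0,0]
    - [0,-0.02,0,0]
    - [0,-0.01,0,0]
    - [0,0,0,0.108]
    - [0,0,0,0.108]
    - [0,0,0,0.108]
    - [0,0,0,0.107]
    - [0,0,0,0]

```text
time: 29.78
tool_pos: [0.5948, 0.1978, 0.1036]
tcp_rot: [-0.96, 1.536, -1.535]
wrist_force: [-0.2, -1.1, -2.3]
width: 0.327
```

```bash
python3 - <<'E'
from h import *
s,p,y=here();print(s["time"],p,y,s["width"]*.0854,s["wrist_force"])
print(go(p,y,(*PL[2],.105),YS))
E
```

```text
29.775 [0.59483365 0.19784591 0.10358853] -2.0249598367658717 0.027897841737292876 [-0.20635343 -1.12697593 -2.27376338]
{'turn': np.float64(0.0014), 'x': np.float64(0.3978), 'y': np.float64(-0.0014), 'z': np.float64(0.1275)}
```

Request:
arm_command:
  deltas:
    - [0.012,0,0.004,0.0015]
    - [0.029,0,0.0093,0]
    - [0.029,0,0.0093,0]
    - [0.029,0,0.0093,0]
    - [0.029,0,0.0093,0]
    - [0.029,0,0.0093,0]
    - [0.029,0,0.0093,0]
    - [0.029,0,0.0093,0]
    - [0.029,0,0.0093,0]
    - [0.029,0,0.0093,0]
    - [0.029,0,0.0093,0]
    - [0.029,0,0.0093,0]
    - [0.029,0,0.0093,0]
    - [0.029,0,0.0093,0]
    - [0.0088,0,0.0026,0]
    - [0,0.035,0,0]
    - [0,0.015,0,0]
    - [0,0,0,0]
    - [0,0,0,0]

```text
time: 32.15
tool_pos: [0.5351, -0.2152, 0.0549]
tcp_rot: [-0.957, 1.536, -1.537]
wrist_force: [-0.1, 0.6, -1.9]
width: 0.322
```

```bash
python3 - <<'E'
from h import *
s,p,y=here();print(s["time"],p,y,s["width"],s["wrist_force"])
print(go(p,y,(*PL[2],-.0099),YS))
snap(14,[("top",335,160,70,80),("scene",140,180,70,90)],5.7,[[*PL[2],.006],[*PL[2],p[2]+.016],[*PL[2],p[2]+.077]])
E
```

```text
32.15 [ 0.53507573 -0.21515387  0.05491852] -2.0268822608053227 0.3217574495432299 [-0.05896489  0.60755573 -1.93409161]
{'turn': np.float64(-0.0005), 'x': np.float64(0.0007), 'y': np.float64(0.0648), 'z': np.float64(-0.0006)}
```

View pics/z14.png

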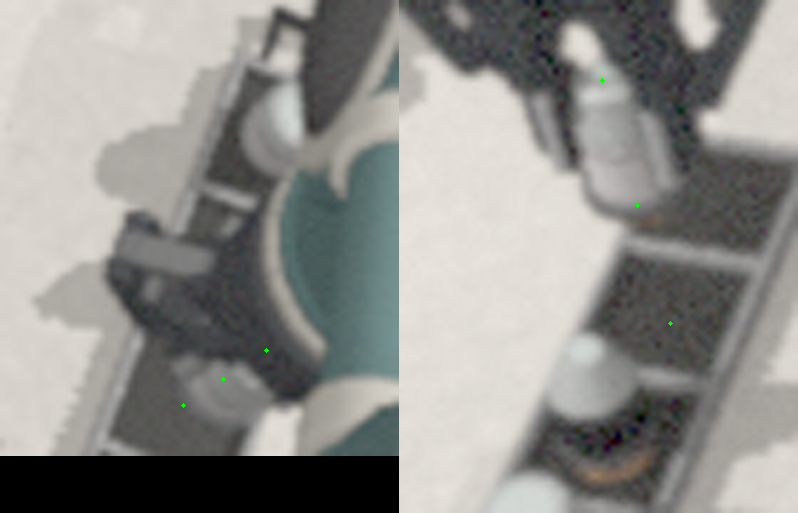

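The collared objective is over place 3 with its nose on the predicted point (602,80). Lowering.

Request:
arm_command:
  deltas:
    - [0,0.02,0,0]
    - [0,0.022,0,0]
    - [0,0.012,0,0]
    - [0,0.006,0,0]
    - [0,0.003,0,0]
    - [0,0.002,0,0]
    - [0,0,0,0]
    - [0,0,0,0]

```text
time: 33.25
tool_pos: [0.535, -0.2155, -0.0099]
tcp_rot: [-0.957, 1.536, -1.538]
wrist_force: [-1.5, 1.8, 3.6]
width: 0.325
```

Request:
arm_command:
  deltas:
    - [0,0,0,0]
    - [0,0,0,0]
    - [0,0,0,0]
    - [0,-0.005,0,0]
    - [0,-0.015,0,0]
    - [0,-0.03,0,0]
    - [0,-0.03,0,0]
    - [0,-0.03,0,0]
    - [0,0,0,-0.108]
    - [0,0,0,-0.108]
    - [0,0,0,-0.108]
    - [0,0,0,-0.107]
  fingers: 0.065

```text
time: 34.75
tool_pos: [0.5348, -0.2154, 0.1006]
tcp_rot: [-1.198, 1.224, -1.227]
wrist_force: [0.6, 0.2, -1.0]
width: 0.757
```

```bash
python3 - <<'E'
from h import *
s,p,y=here();print(s["time"],p,y,s["width"],s["wrist_force"])
print(go(p,y,(*OBJ["slim"],.1),YC))
snap(15,[("top",335,160,70,80),("scene",140,180,70,90)],5.7,[[*PL[2],.067]])
E
```

```text
34.75 [ 0.53479562 -0.21544294  0.10055655] -1.5930443778861776 0.7573514581046794 [ 0.58563369  0.24544079 -0.9587215 ]
{'turn': np.float64(0.0018), 'x': np.float64(-0.4175), 'y': np.float64(0.0006), 'z': np.float64(0.1025)}
```

View pics/z15.png

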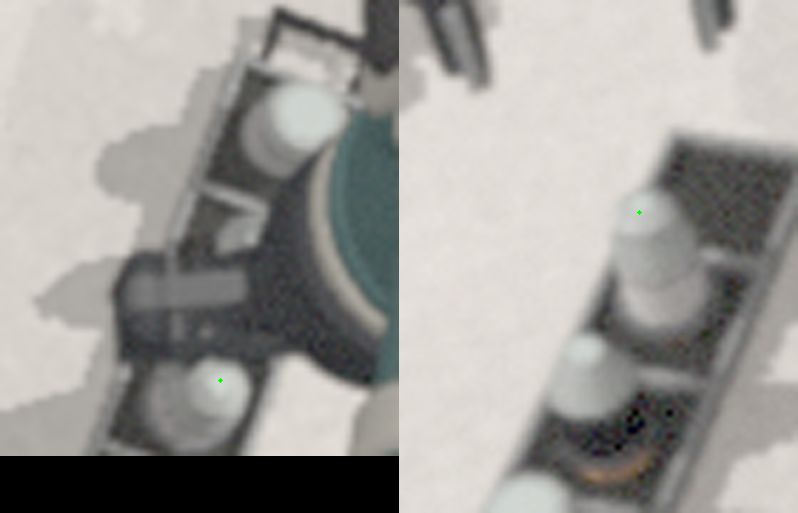

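Request:
arm_command:
  deltas:
    - [-0.02,0,0.005,0.002]
    - [-0.0335,0,0.0082,0]
    - [-0.0335,0,0.0082,0]
    - [-0.0335,0,0.0082,0]
    - [-0.0335,0,0.0082,0]
    - [-0.0335,0,0.0082,0]
    - [-0.0335,0,0.0082,0]
    - [-0.0335,0,0.0082,0]
    - [-0.0335,0,0.0082,0]
    - [-0.0335,0,0.0082,0]
    - [-0.0335,0,0.0082,0]
    - [-0.0335,0,0.0082,0]
    - [-0.029,0,0.0062,0]
    - [0,0,0,0]
    - [0,0,0,0]

```text
time: 36.72
tool_pos: [0.6471, 0.1989, 0.0994]
tcp_rot: [-1.196, 1.23, -1.23]
wrist_force: [0.5, -0.3, -0.8]
width: 0.757
```

```bash
python3 - <<'E'
from h import *
s,p,y=here();print(s["time"],p,y,s["width"],s["wrist_force"])
print(go(p,y,(*OBJ["slim"],-.013),YC))
E
```

```text
36.725 [0.64714268 0.19891087 0.09936815] -1.5992341689889955 0.7574074530874427 [ 0.45321629 -0.34271729 -0.7900246 ]
{'turn': np.float64(-0.0044), 'x': np.float64(-0.0006), 'y': np.float64(0.1124), 'z': np.float64(0.0001)}
```

Request:
arm_command:
  deltas:
    - [-0.0006,0.02,0,-0.0044]
    - [0,0.03,0,0]
    - [0,0.03,0,0]
    - [0,0.024,0,0]
    - [0,0.008,0,0]
    - [0,0,0,0]
    - [0,0,0,0]

```text
time: 37.6
tool_pos: [0.6483, 0.1999, -0.0117]
tcp_rot: [-1.196, 1.226, -1.227]
wrist_force: [0.6, -0.8, -0.2]
width: 0.764
```

Request:
arm_command:
  deltas:
    - [0,0,0,0]
    - [0,0,0,0]
    - [0,0,0,0]
    - [0,0,0,0]
    - [0,0,0,0]
    - [0,0,0,0]
  fingers: 0.012

```text
time: 38.35
tool_pos: [0.648, 0.2001, -0.0118]
tcp_rot: [-1.197, 1.225, -1.227]
wrist_force: [-0.5, -1.0, 5.1]
width: 0.289
```

```bash
python3 - <<'E'
from h import *
s,p,y=here();print(s["time"],p,y,s["width"]*.0854,s["wrist_force"])
snap(16,[("scene",350,170,90,100)],5.7,[])
E
```

```text
38.35 [ 0.64804308  0.20012953 -0.01184983] -1.594127508995849 0.024712311410074194 [-0.49486719 -0.98518893  5.1437886 ]
```

View pics/z16.png

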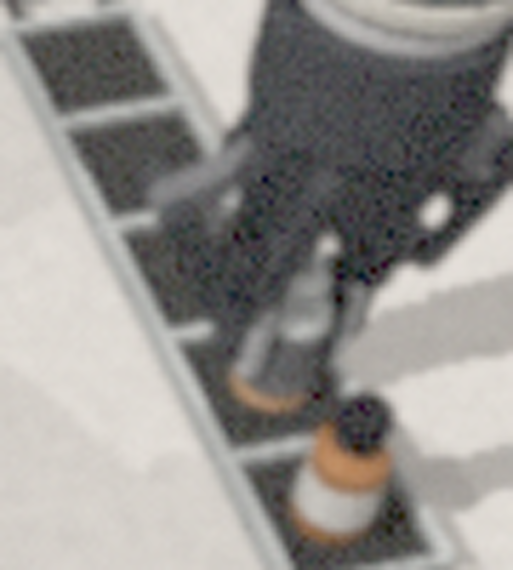

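Request:
arm_command:
  deltas:
    - [0,-0.005,0,0]
    - [0,-0.01,0,0]
    - [0,-0.02,0,0]
    - [0,-0.025,0,0]
    - [0,-0.025,0,0]
    - [0,-0.02,0,0]
    - [0,-0.01,0,0]
    - [0,0,0,0.108]
    - [0,0,0,0.108]
    - [0,0,0,0.108]
    - [0,0,0,0.107]
    - [0,0,0,0]

```text
time: 39.9
tool_pos: [0.6467, 0.1997, 0.1015]
tcp_rot: [-0.961, 1.535, -1.535]
wrist_force: [0.6, 0.2, -2.0]
width: 0.29
```

```bash
python3 - <<'E'
from h import *
s,p,y=here();print(s["time"],p,y,s["width"]*.0854,s["wrist_force"])
print(go(p,y,(*PL[3],.105),YS))
E
```

```text
39.9 [0.6467328  0.19973008 0.10150184] -2.0240579176412385 0.024764430131703496 [ 0.56006247  0.22678667 -1.97188309]
{'turn': np.float64(0.0023), 'x': np.float64(0.4223), 'y': np.float64(-0.0035), 'z': np.float64(0.0257)}
```

Request:
arm_command:
  deltas:
    - [0.015,0,0.001,0.0023]
    - [0.03,0,0.0018,0]
    - [0.03,0,0.0018,0]
    - [0.03,0,0.0018,0]
    - [0.03,0,0.0018,0]
    - [0.03,0,0.0018,0]
    - [0.03,0,0.0018,0]
    - [0.03,0,0.0018,0]
    - [0.03,0,0.0018,0]
    - [0.03,0,0.0018,0]
    - [0.03,0,0.0018,0]
    - [0.03,0,0.0018,0]
    - [0.03,0,0.0018,0]
    - [0.03,0,0.0018,0]
    - [0.0173,0,0.0013,0]
    - [0,0.035,0,0]
    - [0,0.015,0,0]
    - [0,0,0,0]
    - [0,0,0,0]

```text
time: 42.28
tool_pos: [0.4849, -0.1905, 0.0528]
tcp_rot: [-0.957, 1.536, -1.537]
wrist_force: [0.5, 0.3, -1.1]
width: 0.285
```

```bash
python3 - <<'E'
from h import *
s,p,y=here();print(s["time"],p,y,s["width"],s["wrist_force"])
print(go(p,y,(*PL[3],-.0119),YS))
snap(17,[("top",325,180,70,90),("scene",145,160,70,90)],5.7,[[*PL[3],.006],[*PL[3],p[2]+.0178],[*PL[3],p[2]+.0858]])
E
```

```text
42.275 [ 0.48491292 -0.19046833  0.0528388 ] -2.026783236711518 0.28537077440894704 [ 0.50860065  0.26233708 -1.11405306]
{'turn': np.float64(-0.0004), 'x': np.float64(0.0007), 'y': np.float64(0.0647), 'z': np.float64(-0.0007)}
```

View pics/z17.png

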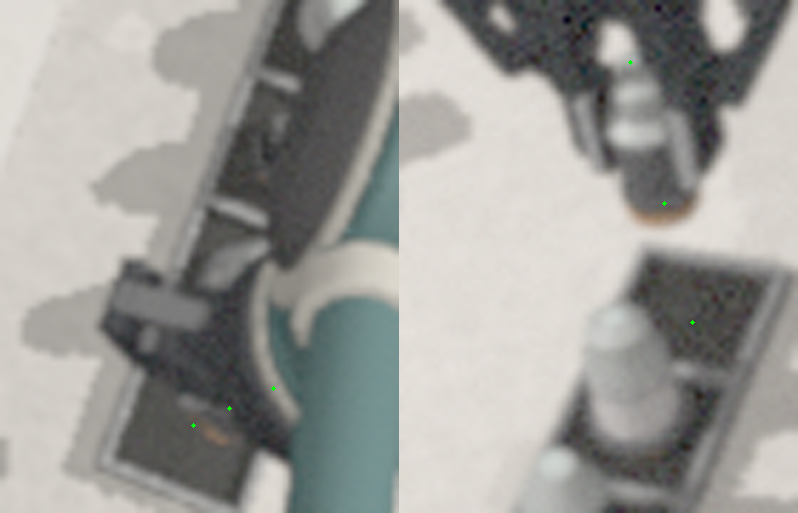

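The slim objective is over place 4, matching the dots at (630,62) and (664,203). Lowering.

Request:
arm_command:
  deltas:
    - [0,0.02,0,0]
    - [0,0.022,0,0]
    - [0,0.012,0,0]
    - [0,0.006,0,0]
    - [0,0.003,0,0]
    - [0,0.002,0,0]
    - [0,0,0,0]
    - [0,0,0,0]

```text
time: 43.38
tool_pos: [0.4848, -0.1908, -0.0119]
tcp_rot: [-0.957, 1.536, -1.538]
wrist_force: [-2.4, 1.1, 5.5]
width: 0.29
```

Request:
arm_command:
  deltas:
    - [0,0,0,0]
    - [0,0,0,0]
    - [0,0,0,0]
    - [0,-0.005,0,0]
    - [0,-0.015,0,0]
    - [0,-0.03,0,0]
    - [0,-0.03,0,0]
    - [0,-0.03,0,0]
    - [0,-0.03,0,0]
  fingers: 0.065

```text
time: 44.5
tool_pos: [0.4844, -0.1906, 0.1294]
tcp_rot: [-0.956, 1.536, -1.538]
wrist_force: [0.6, 0.3, 0.2]
width: 0.762
```

Request:
arm_command:
  deltas:
    - [-0.03,0,0,0]
    - [-0.03,0,0,0]
    - [-0.03,0,0,0]
    - [-0.03,0,0,0]
    - [-0.03,0,0,0]
    - [-0.03,0,0,0]
    - [0,0,0,0]
    - [0,0,0,0]

```text
time: 45.5
tool_pos: [0.5634, -0.0293, 0.1277]
tcp_rot: [-0.958, 1.536, -1.537]
wrist_force: [0.4, 0.7, -0.3]
width: 0.76
```

```bash
python3 - <<'E'
from h import *
s,p,y=here();print(s["time"],p,y,s["width"],s["wrist_force"])
H=[.05,.06,.067,.074]
snap(18,[("top",320,140,90,140),("scene",130,165,90,140)],4,[[*PL[i],H[i]] for i in range(4)])
import cv2
cv2.imwrite("pics/full18.png",np.hstack([cv2.resize(cv2.imread(f"pics/{n}18.png"),(400,300)) for n in("top","scene")]))
E
```

```text
45.5 [ 0.56340097 -0.02928817  0.12770016] -2.0269500804342235 0.7603775227648679 [ 0.36433308  0.70821855 -0.2815419 ]
```

View pics/z18.png

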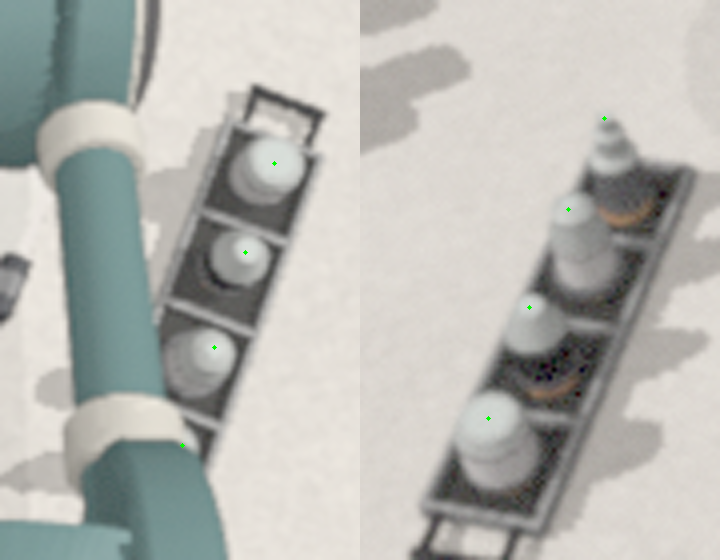

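View pics/full18.png

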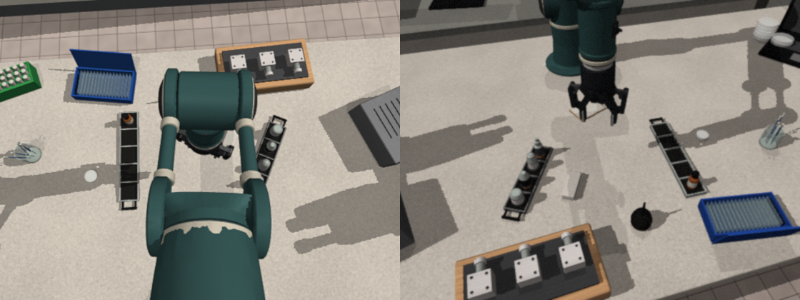

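All four stand upright in the storage tray with their tops on the predicted points. The bottle, dish, mailer and blower look unmoved, and the gripper is clear.

```bash
python3 - <<'E'
from workcell import job
print(job.finish_job())
E
```

```text
the job is handed in; nothing more can be done
None
```

I moved all four objectives straight from the cleaning tray to the storage tray in the same order from the pull: short, tapered, collared, slim. I then handed the job in at about 45.5 s of the 112 s allowed. `finish_job` gives no verdict, so the result below rests on my own checks.

**Last checks:**
- **Objectives:** in the last scene picture all four stand upright in their own pockets, with their tops within about 1–2 pixels of the predicted points. The top view agrees for places 1–3; the arm hid most of place 4 there.
- **Other things:** by eye, the oil bottle, Petri dish, slide mailer and air blower are where they were; I did not measure them. In the last top view the arm hid the slide mailer and most of the air blower, so those two were seen only in the scene view.
- **Gripper:** it is open and clear of everything. The largest wrist force I saw after a move was about 7 N.

**What disagreed:** the reported TCP height did not match the pictures. The fingertips were about 35–40 mm higher than the reading, which went slightly negative with no contact. I set the grasp height from the pictures and felt for the pocket floor at each placing. The sideways position readings agreed with the cameras to about 2 mm.

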